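# Build a level mug step from bench offcuts

## Task

Build a level step for the mug on the fixed, sloping lump of cinder block: bed the dark stone wedge flush in the middle of the slope, turned so that its top comes out level, and let it settle free of the gripper. Then lay the terracotta sill piece flat along the wedge's top, centred across it, with its lip hanging down close outside the wedge's thick end (no more than about a centimetre off it). Set both pieces down gently without dropping them, leave the stack standing by itself, and leave the mug, clipper and combs alone.

Things in the scene. Friction and masses are not known exactly. Their poses are not given: they have to be found in the camera images.
- footing: broken chunk of grey cinder block, fixed to the bench, plan 86 x 76 mm with knocked corners; origin at the centre of its underside, z up. Its rough top is one plane sloping 24 deg: 66 mm high at the -x end, 28 mm at the +x end (downhill is its +x).
- footing_slope (a point): centre of the footing's sloping top, 47 mm above the bench; z is normal to the slope, x points straight down the slope, y across. The rough face holds stone laid flush on it without sliding.
- wedge: dark stone wedge offcut, about 0.4 kg. Flat top 72 (x) x 52 mm (y); ends and sides square to the top, 24 mm deep at the thin end, 56 mm at the thick; underside bevelled 24 deg to the top. It starts lying on that underside, so its top leans up 24 deg towards the thick end. Origin: centre of the underside; z normal to the underside (up at the start), x towards the thick end.
- wedge_top (a point): centre of the wedge's flat 72 x 52 mm top; z is normal to the top (outward), x along the top to the thick end (face at x = +36 mm), y across (side faces at +-26 mm). The underside's centre is at (0, 0, -40) mm in this frame, the centre of mass near (+5, 0, -22).
- sill: terracotta window-sill offcut, 0.28 kg (varies): a slab 70 x 62 x 18 mm with a lip along one end that turns down 24 mm below the slab's underside. At the start it lies on the bench on its lip and its other end, so its top leans up 23 deg towards the lip. Origin: on the bench under the centre of the top at the start; z up at the start, x towards the lip.
- sill_top (a point): centre of the sill's flat 70 x 62 mm top; z is normal to the top (outward), x along the top towards the lip, y across (side faces at +-31 mm). In this frame the slab's underside is at z = -18 mm, the lip fills x = +21 to +35 mm down to z = -42 mm; the centre of mass is near (+6, 0, -13).
- mug: green ceramic mug, 80 mm across, 92 mm high, standing; origin at the centre of its underside, handle at +y. Bystander.
- clipper: silver hair clipper lying flat, about 160 x 44 x 40 mm; origin at the underside, blade at +x. Bystander.
- guards: orange guard comb set, four combs on a 110 x 45 mm rack, up to 45 mm high; origin at the centre of its underside. Bystander.
- pick: steel pick comb lying flat, about 190 x 50 x 6 mm; origin at the underside, tines to +x. Bystander.
Not all that is in view belongs to the job. Leave any blue or yellow look-alike of the sill alone.

How it is judged:
By the outcome, as a careful person would: the job done as asked, in the order asked, and still so for the second after the job is handed in, with the robot touching nothing.
It also fails if it takes over 59 s, if anything falls off the work surface, if the arm or the gripper's body presses on something with over 40 N, if the wrist force passes 120 N, or if a joint passes its speed limit or range.

## Robot

A 6-joint arm with a two-finger parallel gripper is mounted at the origin on the work surface. World frame = base frame: x ahead of the robot, y to its left, z up, the work surface at z = 0. Lengths are in m, angles in degrees, forces in N, time in s.
With the tool pointing down it reaches from about 0.375 to 0.975 m from the base axis. Payload 3.8 kg.
Tool frame: the origin (TCP) lies at the very end of the fingers, on their centre line; the grasp point (between the pads) lies 19 mm behind it; z points along the fingers, x is the direction in which the jaws open and shut, and the axes are right-handed (so a half turn about z gives the same grasp; the last joint's range is limited). The gripper opens to 85 mm and grips with 20 to 120 N. Pads are 22 mm wide; open, the fingers measure 114 mm over their backs; the gripper's body (76 mm by 85 mm) begins 54 mm behind the grasp point. The pads swing forward as they close: fully open they stand 13 mm farther back than shut.
Start: joints at [65.724, 15.12, 91.902, -0, 72.978, -2.114], TCP at [0.255, 0.625, 0.231] pointing down, gripper open.
Joint ranges: [-150.88, 150.88], [-54.13, 125.18], [17.81, 147.31], [-75.09, 255.09], [0, 152.58], [-146.25, 146.25]. Speed limits (degrees/s): [147.25, 147.25, 180, 180, 180, 180].

## Interface

Orientations are given as a 3x3 rotation matrix whose columns are the frame's x, y, z axes.
In Python, from bench import monitor, eyes, bot, spotter gives the robot as it stands. The module is installed in compiled form; this text tells all that it offers.
- The arm moves only by the tool step_arm, never from a script. Its argument "plan" is a list of rows, each a list of 6 numbers: the shift along the tool's x, y, z normalised to -1 to 1, where 1 is 0.2 m, then the turn, a rotation vector about the tool's x, y, z normalised to -1 to 1, where 1 is pi rad. A call has 1 to 20 rows; each row is the pose to reach, as a shift and turn from the pose measured when the call began, along the tool's axes at that moment, turning the shorter way round; what a row does not reach only later rows make up. A row lasts 1/10 s, in which the tool goes at most 50 mm and 8.59 degrees, less where a joint would pass 70% of its speed; a pose out of reach is approached as far as the arm can. A call with a number of a shift or a turn outside -1 to 1 is refused whole. A call with a gripper value outside its range is refused whole. "gripper" is the closure, from 0 (fully open) to 1 (shut), set as the call begins (left out, the last holds). The fingers move at their own pace and stop on an object; "force" is the grip in N (left out, the last holds). Time passes only in rows, so rows that repeat a pose let the fingers close. It gives the time, the measured TCP pose, the force and the opening at its end, in the units of the state.
- monitor.observe(): the state, without advancing time (a new reading comes with each control period).
- eyes.capture(name): name is "side" or "top"; returns a dict with "color" (420x560x3 uint8, blue, green, red), "vertical_fov" (degrees; the focal length in pixels is half the picture's height over the tangent of half this angle, whatever the lens; pixels are square), "cx", "cy" (the principal point, pixels), "extrinsics" (4x4, takes a point from world to camera coordinates). Camera axes: x right, y down, z forward; pixel columns grow to the right and rows downward; lengths in m; the calibration is good to about 2 mm. A picture is of the moment at which its call begins. There is no depth.
- bot.sign_off(): hands the job in, once; it reports no verdict.
Trained networks look in the newest picture that a camera, given by its name, has taken for a name from the list of things; names that differ only in an ending like _2 or _b are one class to them, and where a whole thing is asked for, a point or a joint stands for the part that bears it (a point fixed in the world has none). Each returns a list of dicts, best first, with "score" (0 to 1); they miss things now and then, are a little off and sometimes report something else, mostly with a low value. They report only what shows in the picture. A call takes as long as a camera call. They do not tell look-alikes from the thing itself.
- spotter.outline_of(thing, camera): "region" (420x560 bool, what is visible of it) and "point" ([column, row] in pixels, amid what is visible of it).
- spotter.spot_point(thing, camera): "point" ([column, row] in pixels: a listed point, or the origin of a listed thing).
The state is a dict: "clock": time; "q": joint angles; "joint_vel": joint speeds; "joint_torque": joint torques, N m; "tool_pos": TCP position; "ee_rot": TCP orientation; "ft_force": force on the tool from outside, world axes, zero at the start; "moment": the same for the moment, N m; "gripper_width": finger opening in m.
Only numpy, scipy, OpenCV 4.12 (cv2) and the standard library are available. Lean on these libraries where they do the work, as an engineer would, in place of code of your own. Each camera call takes 0.05 s, during which the arm holds its last target.

## Working session

There is one attempt and no reset: what is moved stays moved. The work goes in short steps, Python scripts to look and compute and a tool call to move; the robot and the scene stay as the last step left them, time stands still between calls to the robot, and variables do not carry over. Pictures are saved under pics/ and viewed, and the job is handed in when it is done.

Besides the shell and the picture viewer there is one more tool, called as name(argument=value, ...) on one line, values as JSON. step_arm: Moves the arm, as the interface text tells. Its arguments: {"type":"object","properties":{"plan":{"type":"array"},"gripper":{"type":"number"},"force":{"type":"number"}},"required":["plan"]}

```bash
mkdir -p pics; ls; cat > h.py <<'E'
import numpy as np, cv2
from bench import monitor, eyes, bot, spotter
def cam(name,save=None):
    c=eyes.capture(name)
    if save: cv2.imwrite('pics/'+save,c['color'])
    return c
E
python3 - <<'E'
from h import *
for n in ('side','top'):
    c=cam(n,n+'0.png')
    print(n,c['vertical_fov'],c['cx'],c['cy'],np.round(c['extrinsics'],4).tolist())
s=monitor.observe()
for k in s: print(k,np.round(s[k],3).tolist())
E
```

```text
pics
side 54.09406646218366 277.4895822883403 208.3588733647173 [[0.8227, -0.5684, -0.0083, -0.4578], [-0.3966, -0.5635, -0.7247, 0.2672], [0.4072, 0.5996, -0.689, 0.5591], [0.0, 0.0, 0.0, 1.0]]
top 49.70569594132728 281.2237109355916 221.58439851810792 [[-0.0037, -1.0, 0.0092, -0.0201], [-0.99, 0.0024, -0.1411, 0.5866], [0.141, -0.0097, -0.99, 1.0203], [0.0, 0.0, 0.0, 1.0]]
clock 0.1
q [65.725, 15.167, 91.975, 0.001, 72.977, -2.115]
joint_vel [-0.09, -0.105, -0.077, 0.019, 0.219, -0.027]
joint_torque [-0.0, -51.671, -36.859, -0.0, 0.006, -0.0]
tool_pos [0.254, 0.625, 0.23]
ee_rot [[0.377, 0.926, -0.001], [0.926, -0.377, -0.002], [-0.002, -0.0, -1.0]]
ft_force [0.332, -0.848, -0.604]
moment [-0.027, 0.012, -0.016]
gripper_width 0.085
```

View pics/side0.png

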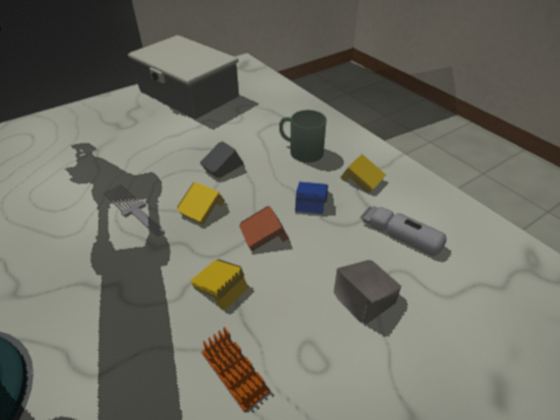

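View pics/top0.png

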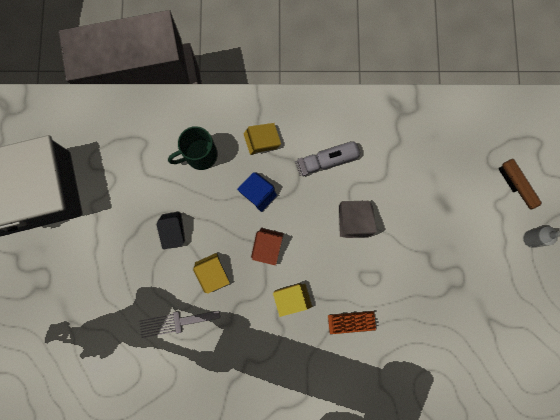

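```bash
cat >> h.py <<'E'
def K(c):
    f=c['color'].shape[0]/2/np.tan(np.radians(c['vertical_fov']/2)); return f,c['cx'],c['cy']
def proj(c,P):
    P=np.atleast_2d(P); E=c['extrinsics']; X=P@E[:3,:3].T+E[:3,3]; f,cx,cy=K(c)
    return np.c_[f*X[:,0]/X[:,2]+cx, f*X[:,1]/X[:,2]+cy]
def ray(c,uv):
    f,cx,cy=K(c); E=c['extrinsics']; d=E[:3,:3].T@np.array([(uv[0]-cx)/f,(uv[1]-cy)/f,1]); o=-E[:3,:3].T@E[:3,3]; return o,d/np.linalg.norm(d)
def atz(c,uv,z):
    o,d=ray(c,uv); return o+d*(z-o[2])/d[2]
def tri(cs,uvs):
    A=np.zeros((3,3));b=np.zeros(3)
    for c,u in zip(cs,uvs):
        o,d=ray(c,u);M=np.eye(3)-np.outer(d,d);A+=M;b+=M@o
    x=np.linalg.solve(A,b)
    return x,[np.linalg.norm(np.cross(x-ray(c,u)[0],ray(c,u)[1])) for c,u in zip(cs,uvs)]
E
python3 - <<'E'
from h import *
cs={n:cam(n) for n in ('side','top')}
for n,c in cs.items():
    for t in ('footing','wedge','sill'):
        for r in spotter.outline_of(t,n)[:6]: print(n,t,round(r['score'],2),np.round(r['point']),r['region'].sum(),end=' | ')
        print()
    for t in ('footing_slope','wedge_top','wedge','sill_top','sill','footing','mug','clipper','guards','pick'):
        print(n,t,[(round(r['score'],2),np.round(r['point'],1).tolist()) for r in spotter.spot_point(t,n)[:6]])
a=cs['top']['color'][170:290,140:400]; b=cs['side']['color'][130:330,160:420]
cv2.imwrite('pics/crop_top.png',cv2.resize(a,None,fx=3,fy=3,interpolation=cv2.INTER_CUBIC))
cv2.imwrite('pics/crop_side.png',cv2.resize(b,None,fx=3,fy=3,interpolation=cv2.INTER_CUBIC))
E
```

```text
side footing 0.58 [367. 291.] 2816 | 
side wedge 0.9 [225. 160.] 965 | 
side sill 0.93 [218. 282.] 1797 | side sill 0.87 [310. 197.] 893 | side sill 0.8 [364. 173.] 851 | side sill 0.64 [199. 205.] 1172 | side sill 0.59 [262. 229.] 1285 | 
side footing_slope [(0.72, [370.3, 278.6]), (0.16, [258.9, 237.0])]
side wedge_top [(0.72, [214.5, 154.6])]
side wedge [(0.77, [226.0, 166.3])]
side sill_top [(0.95, [259.8, 219.3]), (0.89, [214.8, 271.3]), (0.88, [370.7, 169.3]), (0.71, [193.9, 198.0]), (0.55, [311.3, 188.3]), (0.33, [367.5, 297.0])]
side sill [(0.96, [215.8, 283.5]), (0.92, [312.7, 198.3]), (0.91, [196.2, 213.9]), (0.66, [260.9, 236.8]), (0.63, [365.5, 184.6])]
side footing [(0.63, [366.2, 296.0])]
side mug [(0.93, [304.7, 152.3])]
side clipper [(0.64, [405.5, 234.3])]
side guards [(0.7, [232.6, 370.8])]
side pick [(0.94, [134.4, 209.5]), (0.54, [226.3, 167.4])]
top footing 0.72 [359. 216.] 1265 | 
top wedge 0.8 [168. 233.] 791 | 
top sill 0.95 [260. 192.] 830 | top sill 0.87 [266. 245.] 820 | top sill 0.8 [262. 139.] 897 | top sill 0.57 [291. 301.] 909 | top sill 0.57 [211. 275.] 900 | 
top footing_slope [(0.72, [356.6, 218.2])]
top wedge_top []
top wedge [(0.62, [172.4, 228.0])]
top sill_top [(0.98, [265.8, 137.4]), (0.97, [288.9, 302.9]), (0.84, [267.7, 249.1]), (0.6, [210.1, 276.3]), (0.45, [355.5, 218.2])]
top sill [(0.89, [268.8, 250.5]), (0.84, [286.6, 298.7]), (0.75, [261.3, 140.0]), (0.74, [255.7, 189.2]), (0.6, [216.1, 277.2]), (0.45, [182.3, 321.8])]
top footing [(0.76, [354.3, 218.4])]
top mug [(0.67, [199.9, 154.5]), (0.43, [181.3, 319.9])]
top clipper [(0.8, [331.9, 159.2])]
top guards [(0.93, [351.4, 319.4]), (0.25, [182.5, 320.1])]
top pick [(0.76, [184.6, 321.2])]
```

View pics/crop_top.png

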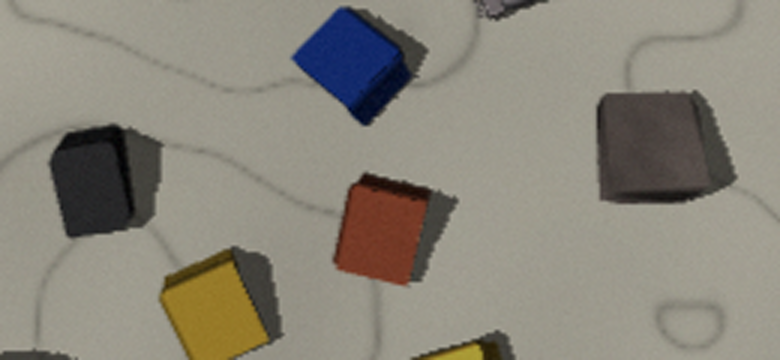

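View pics/crop_side.png

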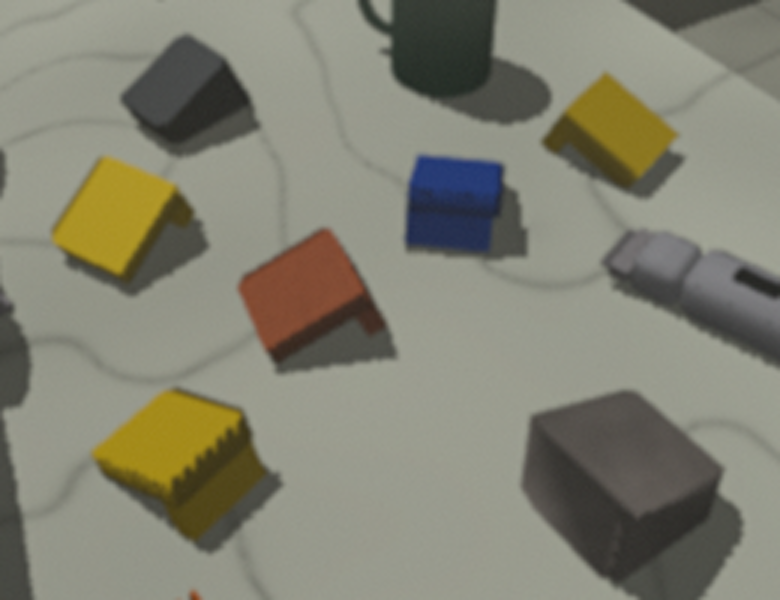

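```bash
cat > models.py <<'E'
import numpy as np
def T(R,p): M=np.eye(4);M[:3,:3]=R;M[:3,3]=p;return M
def Ry(a): # x axis tips UP (towards +z) by a deg
    c,s=np.cos(np.radians(a)),np.sin(np.radians(a)); return np.array([[c,0,-s],[0,1,0],[s,0,c]])
def Rz(a):
    c,s=np.cos(np.radians(a)),np.sin(np.radians(a)); return np.array([[c,-s,0],[s,c,0],[0,0,1]])
def ap(M,P): return P@M[:3,:3].T+M[:3,3]
W=np.array([[x,y,z] for x,zb in((-36,-24),(36,-56)) for y in(-26,26) for z in(0,zb)])/1000.
wt=T(Ry(24),Ry(24)@np.array([0,0,.040]))     # wedge_top in wedge frame
S1=np.array([[x,y,z] for x in(-35,35) for y in(-31,31) for z in(0,-18)])/1000.
S2=np.array([[x,y,z] for x in(21,35) for y in(-31,31) for z in(0,-42)])/1000.
st=T(Ry(23.2),[0,0,.0303])
def foot(ch=.006):
    P=[]
    for sx in(-1,1):
        for sy in(-1,1):
            for a,b in((ch,0),(0,ch)):
                x=sx*(.043-a);y=sy*(.038-b); P+= [[x,y,0],[x,y,.047-x*.038/.086]]
    return np.array(P)
hulls={'wedge':[ap(wt,W)],'sill':[ap(st,S1),ap(st,S2)],'footing':[foot()]}
E
cat > fit.py <<'E'
from h import *; from models import *
from scipy.optimize import minimize
cs={n:cam(n) for n in ('side','top')}
seed={'wedge':{'side':(225,160),'top':(168,233)},'sill':{'side':(262,229),'top':(266,245)},'footing':{'side':(367,291),'top':(359,216)}}
S=8
def render(c,hs,M,box):
    x0,y0,w,h=box; m=np.zeros((h*S,w*S),np.uint8)
    for P in hs:
        uv=(proj(c,ap(M,P))-[x0-.5,y0-.5])*S-.5
        hull=cv2.convexHull((uv*16).round().astype(np.int32)); cv2.fillConvexPoly(m,hull,1,shift=4)
    return cv2.resize(m.astype(np.float32),(w,h),interpolation=cv2.INTER_AREA)
out={}
for t in seed:
    dat=[]
    for n,c in cs.items():
        rs=spotter.outline_of(t,n); r=min(rs,key=lambda r:np.hypot(*(np.array(r['point'])-seed[t][n])))
        reg=r['region'].astype(np.uint8)
        ys,xs=np.nonzero(reg); print(t,n,'bbox',xs.min(),xs.max(),ys.min(),ys.max())
        box=(xs.min()-20,ys.min()-20,np.ptp(xs)+41,np.ptp(ys)+41)
        gm=np.full(reg.shape,cv2.GC_BGD,np.uint8)
        k=np.ones((3,3),np.uint8)
        gm[cv2.dilate(reg,k,iterations=8)>0]=cv2.GC_PR_BGD; gm[reg>0]=cv2.GC_PR_FGD; gm[cv2.erode(reg,k,iterations=5)>0]=cv2.GC_FGD
        x0,y0,w,h=box
        m=reg
        dat.append((n,c,box,reg[y0:y0+h,x0:x0+w].astype(np.float32)))
    c=cs['top']; p0=atz(c,seed[t]['top'],.03)
    best=None
    def cost(v,full=False):
        M=T(Rz(v[2]),[v[0],v[1],0]); e=[]
        for n,c,box,m in dat:
            r=render(c,hulls[t],M,box); e.append(1-np.minimum(r,m).sum()/np.maximum(r,m).sum())
        return e if full else sum(e)
    res=[]
    for y in range(0,360,15):
        v0=[p0[0],p0[1],y]
        o=minimize(cost,v0,method='Nelder-Mead',options=dict(initial_simplex=[v0,[v0[0]+.01,v0[1],y],[v0[0],v0[1]+.01,y],[v0[0],v0[1],y+8]],xatol=1e-4,fatol=1e-4))
        res.append((o.fun,o.x))
    res.sort(key=lambda a:a[0])
    for f,x in res[:6]: print(t,round(f,3),np.round(x,4).tolist(),np.round(cost(x,True),3))
    out[t]=res[0][1]
E
python3 fit.py
```

```text
wedge side bbox 200 243 141 177
wedge top bbox 157 184 211 248
wedge 0.12 [0.5761, 0.241, 368.886] [0.053 0.068]
wedge 0.121 [0.5761, 0.2411, 368.6609] [0.052 0.069]
wedge 0.121 [0.5763, 0.241, 368.6226] [0.054 0.066]
wedge 0.121 [0.5761, 0.241, 368.9163] [0.053 0.068]
wedge 0.121 [0.5761, 0.2409, 8.9255] [0.052 0.068]
wedge 0.121 [0.5761, 0.241, 368.9097] [0.052 0.069]
sill side bbox 240 287 206 250
sill top bbox 252 281 228 264
sill 0.148 [0.5237, 0.0135, 346.8808] [0.05  0.097]
sill 0.148 [0.5237, 0.0137, -13.3672] [0.051 0.098]
sill 0.148 [0.5236, 0.0136, -13.3295] [0.05  0.098]
sill 0.148 [0.5235, 0.0135, 346.9958] [0.048 0.1  ]
sill 0.148 [0.5237, 0.0137, 346.6255] [0.051 0.097]
sill 0.149 [0.5237, 0.0136, 346.768] [0.051 0.098]
footing side bbox 334 399 260 323
footing top bbox 339 375 201 237
footing 0.081 [0.5956, -0.2011, 1.3873] [0.042 0.039]
footing 0.081 [0.5956, -0.2011, 361.404] [0.042 0.039]
footing 0.081 [0.5957, -0.2011, 361.201] [0.043 0.038]
footing 0.082 [0.5956, -0.2011, 1.5525] [0.042 0.04 ]
footing 0.082 [0.5956, -0.2012, 361.3131] [0.043 0.039]
footing 0.082 [0.5956, -0.2011, 1.5491] [0.042 0.04 ]
```

```bash
cat > ov.py <<'E'
from h import *; from models import *
def overlay(c,items,box,f,fn):
    x0,y0,x1,y1=box; im=cv2.resize(c['color'][y0:y1,x0:x1],None,fx=f,fy=f,interpolation=cv2.INTER_CUBIC)
    im=np.clip(im.astype(float)*1.5,0,255).astype(np.uint8)
    for P,M in items:
        uv=proj(c,ap(M,P)); uv=((uv-[x0,y0]+.5)*f-.5)
        from scipy.spatial import ConvexHull
        h=ConvexHull(P); ed={}
        for s,eq in zip(h.simplices,h.equations):
            for i in range(3):
                k=tuple(sorted((s[i],s[(i+1)%3]))); ed.setdefault(k,[]).append(eq[:3])
        for k,n in ed.items():
            if len(n)==2 and n[0]@n[1]>.999: continue
            a,b=uv[k[0]],uv[k[1]]; cv2.line(im,tuple((a*16).round().astype(int).tolist()),tuple((b*16).round().astype(int).tolist()),(0,255,0),1,cv2.LINE_AA,4)
    return im
E
python3 - <<'E'
from ov import *
cs={n:cam(n) for n in ('side','top')}
v={'wedge':[.5761,.241,8.9],'sill':[.5237,.0135,-13.2],'footing':[.5956,-.2011,1.4]}
ims=[]
for n,c in cs.items():
    row=[]
    for t in v:
        M=T(Rz(v[t][2]),[v[t][0],v[t][1],0]); u=proj(c,M[:3,3])[0].astype(int)
        b=(u[0]-33,u[1]-42,u[0]+33,u[1]+33)
        row.append(overlay(c,[(P,M) for P in hulls[t]],b,4,None))
    ims.append(np.hstack(row))
im=np.vstack(ims);print(im.shape); cv2.imwrite('pics/ov1.png',im)
E
```

```text
(600, 792, 3)
```

View pics/ov1.png

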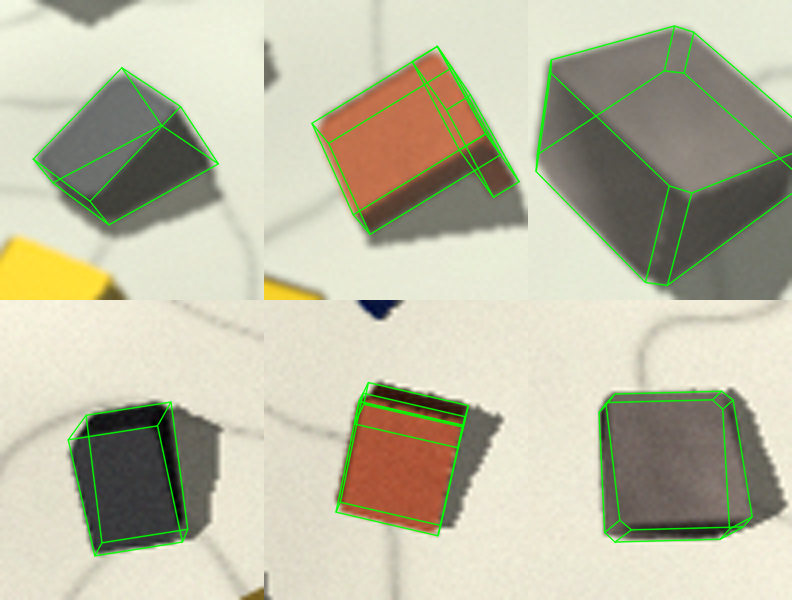

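```bash
cat > plan.py <<'E'
from h import *; from models import *
from scipy.spatial.transform import Rotation as Ro
v={'wedge':[.5761,.241,8.9],'sill':[.5237,.0135,-13.2],'footing':[.5956,-.2011,1.4]}
def base(t): return T(Rz(v[t][2]),[v[t][0],v[t][1],0])
def grasp(Mtop,x,z):  # tool pose with TCP at (x,0,z) in a *_top frame, tool x=+y, tool z=-z
    return T(Mtop[:3,:3]@np.array([[0,1,0],[1,0,0],[0,0,-1]]).T, ap(Mtop,np.array([[x,0,z]]))[0])
def cur():
    s=monitor.observe(); return T(np.array(s['ee_rot']),s['tool_pos']),s
def row(C,G):
    D=np.linalg.inv(C)@G; return np.r_[D[:3,3]/.2, Ro.from_matrix(D[:3,:3]).as_rotvec()/np.pi]
WT=base('wedge')@wt; ST=base('sill')@st
E
python3 - <<'E'
from plan import *
C,s=cur()
G=grasp(WT,.008,-.034); P=grasp(WT,.008,.06)
print(G.round(4),P[:3,3].round(4))
print(row(C,G).round(4),row(C,P).round(4))
E
```

```text
[[-0.1547  0.9025  0.4018  0.5809]
 [ 0.988   0.1413  0.0629  0.2418]
 [ 0.      0.4067 -0.9135  0.0087]
 [ 0.      0.      0.      1.    ]] [0.5431 0.2358 0.0946]
[-1.1598  2.2338  1.1128 -0.13    0.0361 -0.17  ] [-1.2585  2.0701  0.6834 -0.13    0.0361 -0.17  ]
```

step_arm(plan=[[-0.1,0.17,0.02,-0.03,0.01,-0.04],[-0.25,0.4,0.05,-0.06,0.02,-0.08],[-0.4,0.65,0.1,-0.1,0.03,-0.13],[-0.55,0.9,0.15,-0.13,0.036,-0.17],[-0.6,1,0.2,-0.13,0.036,-0.17],[-0.6,1,0.2,-0.13,0.036,-0.17],[-0.6,1,0.2,-0.13,0.036,-0.17]], gripper=0, force=60)

```text
clock: 2.7
tool_pos: [0.3945, 0.4372, 0.1907]
ee_rot: [[-0.152, 0.903, 0.401], [0.988, 0.14, 0.061], [-0.0, 0.406, -0.914]]
ft_force: [-0.1, 1.4, 0.9]
gripper_width: 0.0858
```

```bash
python3 - <<'E'
from plan import *
C,s=cur()
P=grasp(WT,.008,.06)
print(C.round(4),s['clock'],np.round(s['q'],1))
print(row(C,P).round(4))
E
```

```text
[[-1.525e-01  9.033e-01  4.011e-01  3.945e-01]
 [ 9.883e-01  1.395e-01  6.150e-02  4.372e-01]
 [-4.000e-04  4.058e-01 -9.140e-01  1.907e-01]
 [ 0.000e+00  0.000e+00  0.000e+00  1.000e+00]] 2.7 [ 55.5  -2.1 118.7 -23.1  48.9 -30.1]
[-1.1081e+00  3.3560e-01  6.7540e-01 -3.0000e-04  4.0000e-04 -6.0000e-04]
```

step_arm(plan=[[-0.15,0.05,0.1,0,0,0],[-0.35,0.12,0.21,0,0,0],[-0.55,0.18,0.33,0,0,0],[-0.75,0.25,0.45,0,0,0],[-0.9,0.3,0.54,0,0,0],[-1,0.336,0.6,0,0,0],[-1,0.336,0.6,0,0,0],[-1,0.336,0.6,0,0,0]])

```text
clock: 3.5
tool_pos: [0.5352, 0.2574, 0.1095]
ee_rot: [[-0.152, 0.903, 0.402], [0.988, 0.138, 0.062], [0.001, 0.407, -0.913]]
ft_force: [0.0, 0.2, 0.2]
gripper_width: 0.0857
```

```bash
python3 - <<'E'
from plan import *
C,s=cur()
print(C.round(4),s['clock'],np.round(s['q'],1))
print(row(C,grasp(WT,.008,.06)).round(4),row(C,grasp(WT,.008,-.034)).round(4))
cam('side','s1.png');cam('top','t1.png')
E
```

```text
[[-1.517e-01  9.029e-01  4.023e-01  5.352e-01]
 [ 9.884e-01  1.382e-01  6.240e-02  2.574e-01]
 [ 8.000e-04  4.071e-01 -9.134e-01  1.095e-01]
 [ 0.000e+00  0.000e+00  0.000e+00  1.000e+00]] 3.5 [ 27.7   0.5 125.9 -14.6  31.6 -60.1]
[-1.126e-01 -9.400e-03  7.730e-02  1.000e-04  2.000e-04 -1.000e-03] [-1.123e-01 -9.600e-03  5.473e-01  1.000e-04  2.000e-04 -1.000e-03]
```

View pics/s1.png

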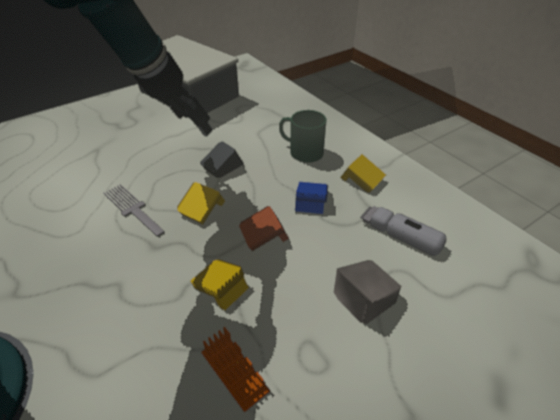

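step_arm(plan=[[-0.06,-0.005,0.04,0,0,0],[-0.112,-0.01,0.08,0,0,0],[-0.112,-0.01,0.16,0,0,0],[-0.112,-0.01,0.25,0,0,0],[-0.112,-0.01,0.33,0,0,0],[-0.112,-0.01,0.4,0,0,0],[-0.112,-0.01,0.46,0,0,0],[-0.112,-0.01,0.5,0,0,0],[-0.112,-0.01,0.53,0,0,0],[-0.112,-0.01,0.547,0,0,0],[-0.112,-0.01,0.547,0,0,0],[-0.112,-0.01,0.547,0,0,0]])

```text
clock: 4.8
tool_pos: [0.5804, 0.2427, 0.0093]
ee_rot: [[-0.154, 0.902, 0.403], [0.988, 0.14, 0.063], [0.001, 0.408, -0.913]]
ft_force: [0.7, -0.2, 0.6]
gripper_width: 0.085
```

```bash
python3 - <<'E'
from plan import *
C,s=cur()
print(C[:3,3].round(4),s['clock'],np.round(s['q'],1))
print(row(C,grasp(WT,.008,-.034)).round(4))
a=cam('side')['color'][80:240,130:330];b=cam('top')['color'][150:310,90:290]
cv2.imwrite('pics/g1.png',cv2.resize(np.hstack([a,b]),None,fx=2,fy=2,interpolation=cv2.INTER_CUBIC))
E
```

```text
[0.5804 0.2427 0.0093] 4.8 [ 23.7  13.1 125.2 -18.4  19.3 -58.9]
[-0.005   0.0005  0.0036  0.0004 -0.0001 -0.0004]
```

View pics/g1.png

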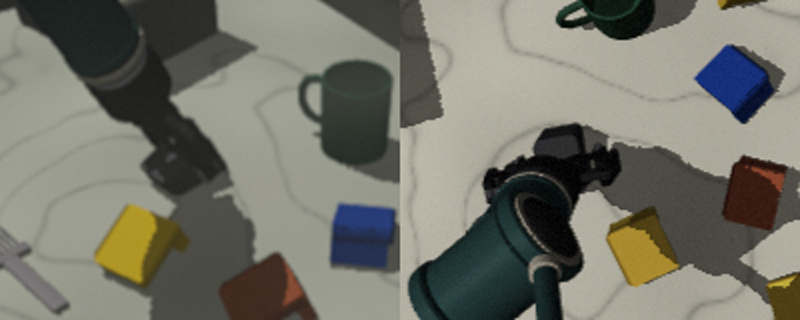

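step_arm(plan=[[0,0,0,0,0,0],[0,0,0,0,0,0],[0,0,0,0,0,0],[0,0,0,0,0,0],[0,0,0,0,0,0],[0,0,0,0,0,0],[0,0,0,0,0,0],[0,0,0,0,0,0],[0,0,0,0,0,0],[0,0,0,0,0,0]], gripper=1, force=60)

```text
clock: 5.9
tool_pos: [0.5809, 0.243, 0.0103]
ee_rot: [[-0.154, 0.902, 0.404], [0.988, 0.14, 0.064], [0.001, 0.409, -0.912]]
ft_force: [-2.9, 1.0, 5.7]
gripper_width: 0.0513
```

```bash
python3 - <<'E'
from plan import *
C,s=cur()
print(C.round(4),s['clock'],s['ft_force'],s['gripper_width'])
print(row(C,grasp(WT,.008,-.034)).round(4))
# straight up world in tool frame:
print((C[:3,:3].T@[0,0,1]).round(4))
E
```

```text
[[-0.1537  0.9017  0.4042  0.5809]
 [ 0.9881  0.1398  0.064   0.243 ]
 [ 0.0012  0.4092 -0.9124  0.0103]
 [ 0.      0.      0.      1.    ]] 5.9 [-2.89449971  1.03548772  5.72108486] 0.05132440800097053
[-0.0061 -0.0038  0.0067  0.0009 -0.0002 -0.0004]
[ 0.0012  0.4092 -0.9124]
```

step_arm(plan=[[0,0.01,-0.023,0,0,0],[0,0.03,-0.07,0,0,0],[0,0.07,-0.16,0,0,0],[0,0.12,-0.27,0,0,0],[0,0.18,-0.4,0,0,0],[0,0.24,-0.54,0,0,0],[0,0.29,-0.65,0,0,0],[0,0.33,-0.73,0,0,0],[0,0.33,-0.73,0,0,0],[0,0.33,-0.73,0,0,0],[0,0.33,-0.73,0,0,0]])

```text
clock: 7.0
tool_pos: [0.5797, 0.2421, 0.168]
ee_rot: [[-0.154, 0.903, 0.401], [0.988, 0.14, 0.062], [0.0, 0.405, -0.914]]
ft_force: [-0.0, -0.8, -4.7]
gripper_width: 0.0508
```

```bash
cat >> plan.py <<'E'
FS=base('footing')@T(Ry(-24),[0,0,.047])
WTf=FS@wt   # placed wedge_top
E
python3 - <<'E'
from plan import *
C,s=cur()
print(C[:3,3].round(4),s['clock'],s['ft_force'],s['gripper_width'])
print(WTf.round(4))
Gf=grasp(WTf,.008,-.034); H=Gf.copy(); H[2,3]+=.12
print(Gf[:3,3],row(C,H).round(4))
E
```

```text
[0.5797 0.2421 0.168 ] 7.0 [-0.03232322 -0.78402428 -4.74021042] 0.05079312402859795
[[ 0.9997 -0.0244  0.      0.5956]
 [ 0.0244  0.9997 -0.     -0.2011]
 [-0.      0.      1.      0.087 ]
 [ 0.      0.      0.      1.    ]]
[ 0.60359761 -0.20090454  0.053     ] [-2.2073 -0.1927 -0.1133  0.1327 -0.0087  0.0407]
```

step_arm(plan=[[-0.08,-0.005,-0.01,0.01,0,0.003],[-0.2,-0.015,-0.02,0.03,-0.002,0.01],[-0.35,-0.03,-0.03,0.06,-0.004,0.02],[-0.5,-0.04,-0.05,0.09,-0.006,0.03],[-0.65,-0.06,-0.06,0.12,-0.008,0.036],[-0.8,-0.07,-0.07,0.133,-0.009,0.041],[-0.95,-0.08,-0.08,0.133,-0.009,0.041],[-1,-0.09,-0.08,0.133,-0.009,0.041],[-1,-0.09,-0.08,0.133,-0.009,0.041]])

```text
clock: 7.9
tool_pos: [0.5868, 0.0396, 0.1732]
ee_rot: [[-0.021, 1.0, -0.004], [1.0, 0.021, -0.001], [-0.001, -0.004, -1.0]]
ft_force: [-0.5, 1.0, -4.9]
gripper_width: 0.051
```

```bash
python3 - <<'E'
from plan import *
C,s=cur()
print(C.round(3),s['clock'],s['ft_force'],s['gripper_width'],np.round(s['q'],1))
Gf=grasp(WTf,.008,-.034); H=Gf.copy(); H[2,3]+=.12
print(row(C,H).round(4))
E
```

```text
[[-0.021  1.    -0.004  0.587]
 [ 1.     0.021 -0.001  0.04 ]
 [-0.001 -0.004 -1.     0.173]
 [ 0.     0.     0.     1.   ]] 7.9 [-0.47879285  1.00976196 -4.9115847 ] 0.05101518494484174 [ 1.500e+00  8.400e+00  1.062e+02 -1.000e-01  6.560e+01 -8.970e+01]
[-1.2041e+00  5.8800e-02  2.1000e-03 -1.2000e-03  3.0000e-04 -1.1000e-03]
```

Now tool is vertical; move on most of the way, then look at the held wedge.

step_arm(plan=[[-0.08,0.005,0,0,0,0],[-0.2,0.01,0,0,0,0],[-0.38,0.02,0,0,0,0],[-0.58,0.03,0,0,0,0],[-0.75,0.04,0,0,0,0],[-0.9,0.05,0,0,0,0],[-1,0.059,0,-0.001,0,-0.001],[-1,0.059,0,-0.001,0,-0.001],[-1,0.059,0,-0.001,0,-0.001],[-1,0.059,0,-0.001,0,-0.001]])

```text
clock: 8.9
tool_pos: [0.6025, -0.1588, 0.173]
ee_rot: [[-0.025, 1.0, -0.001], [1.0, 0.025, -0.0], [-0.0, -0.001, -1.0]]
ft_force: [-0.5, -0.0, -4.6]
gripper_width: 0.0507
```

```bash
python3 - <<'E'
from plan import *
from ov import overlay
C,s=cur()
print(C.round(4),s['clock'],s['ft_force'],s['gripper_width'])
WTc=C@np.linalg.inv(grasp(T(np.eye(3),[0,0,0]),.008,-.034))
print(WTc.round(4))
ims=[]
for n in('side','top'):
    c=cam(n); u=proj(c,WTc[:3,3])[0].astype(int)
    ims.append(overlay(c,[(W,WTc)],(u[0]-50,u[1]-60,u[0]+50,u[1]+60),4,None))
cv2.imwrite('pics/h1.png',np.hstack(ims))
E
```

```text
[[-2.510e-02  9.997e-01 -1.400e-03  6.025e-01]
 [ 9.997e-01  2.510e-02 -2.000e-04 -1.588e-01]
 [-1.000e-04 -1.400e-03 -1.000e+00  1.730e-01]
 [ 0.000e+00  0.000e+00  0.000e+00  1.000e+00]] 8.9 [-0.48337792 -0.03149636 -4.5817552 ] 0.05068316613575771
[[ 9.997e-01 -2.510e-02  1.400e-03  5.946e-01]
 [ 2.510e-02  9.997e-01  2.000e-04 -1.590e-01]
 [-1.400e-03 -1.000e-04  1.000e+00  2.070e-01]
 [ 0.000e+00  0.000e+00  0.000e+00  1.000e+00]]
```

View pics/h1.png

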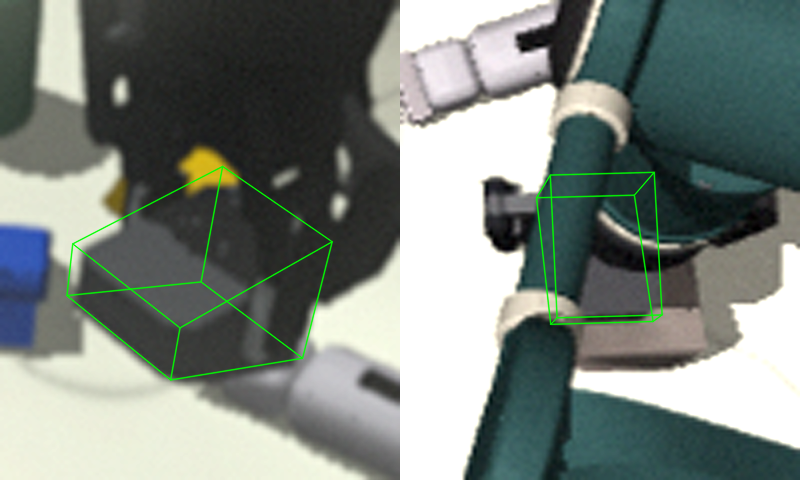

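```bash
python3 - <<'E'
from plan import *
C,s=cur()
Gf=grasp(WTf,.008,-.034)
for dz in(.12,.012): 
    H=Gf.copy(); H[2,3]+=dz; print(row(C,H).round(4))
E
```

```text
[-2.107e-01 -1.000e-03  1.200e-03 -3.000e-04  2.000e-04  4.000e-04]
[-2.104e-01 -5.000e-04  5.412e-01 -3.000e-04  2.000e-04  4.000e-04]
```

step_arm(plan=[[-0.08,0,0,0,0,0],[-0.16,0,0,0,0,0],[-0.21,0,0,0,0,0],[-0.211,0,0.04,0,0,0],[-0.211,0,0.12,0,0,0],[-0.211,0,0.21,0,0,0],[-0.211,0,0.3,0,0,0],[-0.211,0,0.38,0,0,0],[-0.211,0,0.45,0,0,0],[-0.211,0,0.5,0,0,0],[-0.211,0,0.53,0,0,0],[-0.211,0,0.54,0,0,0],[-0.211,0,0.54,0,0,0],[-0.211,0,0.54,0,0,0]])

```text
clock: 10.4
tool_pos: [0.6044, -0.2013, 0.0662]
ee_rot: [[-0.026, 1.0, 0.001], [1.0, 0.026, -0.001], [-0.001, 0.001, -1.0]]
ft_force: [0.7, 0.1, -4.1]
gripper_width: 0.0511
```

```bash
python3 - <<'E'
from plan import *
from ov import overlay
C,s=cur()
print(C[:3,3].round(4),s['clock'],s['ft_force'],s['gripper_width'])
Gf=grasp(WTf,.008,-.034);print(row(C,Gf).round(4))
WTc=C@np.linalg.inv(grasp(T(np.eye(3),[0,0,0]),.008,-.034))
ims=[]
for n in('side','top'):
    c=cam(n); u=proj(c,WTc[:3,3])[0].astype(int)
    ims.append(overlay(c,[(W,WTc),(foot(),base('footing'))],(u[0]-50,u[1]-50,u[0]+50,u[1]+70),4,None))
cv2.imwrite('pics/h2.png',np.hstack(ims))
E
```

```text
[ 0.6044 -0.2013  0.0662] 10.4 [ 0.71733125  0.14844589 -4.14154302] 0.05109287078886547
[ 0.0021 -0.0042  0.0658  0.0002  0.0004  0.0004]
```

View pics/h2.png

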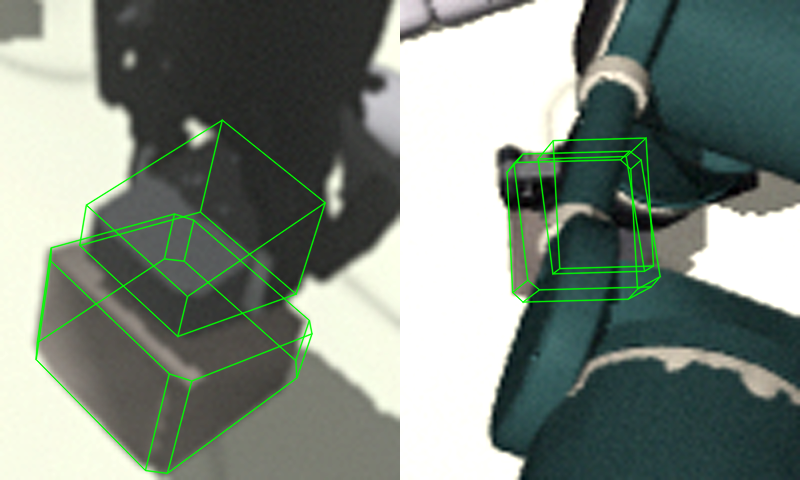

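```bash
python3 - <<'E'
from plan import *
from ov import overlay
C,s=cur()
WTc=C@np.linalg.inv(grasp(T(np.eye(3),[0,0,0]),.008,-.034))
c=cam('side'); u=proj(c,WTc[:3,3])[0].astype(int)
b=(u[0]-40,u[1]-15,u[0]+20,u[1]+40)
cv2.imwrite('pics/h3.png',np.hstack([overlay(c,[],b,6,None),overlay(c,[(W,WTc)],b,6,None)]))
for n in('side','top'):
  if n=='top': cam(n)
  print([(r['score'],r['point']) for t in('wedge_top','wedge') for r in spotter.spot_point(t,n)[:2]],proj(c,WTc[:3,3]) if n=='side' else '')
E
```

```text
[(0.7, [374.6, 257.4]), (0.79, [375.2, 274.6])] [[375.92389816 256.48104397]]
[(0.49, [361.9, 212.1]), (0.45, [358.3, 218.6])]
```

View pics/h3.png

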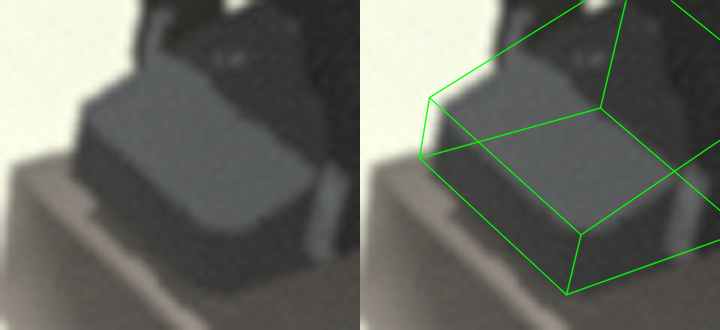

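step_arm(plan=[[0.003,-0.008,0.005,0,0,0],[0.005,-0.014,0.015,0,0,0],[0.005,-0.014,0.025,0,0,0],[0.005,-0.014,0.033,0,0,0],[0.005,-0.014,0.04,0,0,0],[0.005,-0.014,0.045,0,0,0],[0.005,-0.014,0.05,0,0,0],[0.005,-0.014,0.05,0,0,0],[0.005,-0.014,0.05,0,0,0]])

```text
clock: 11.7
tool_pos: [0.6017, -0.2003, 0.0563]
ee_rot: [[-0.026, 1.0, 0.001], [1.0, 0.026, -0.001], [-0.001, 0.001, -1.0]]
ft_force: [-1.0, 0.5, 3.1]
gripper_width: 0.0512
```

```bash
python3 - <<'E'
from plan import *
C,s=cur()
print(C[:3,3].round(4),s['clock'],s['ft_force'],s['moment'],s['gripper_width'])
E
```

```text
[ 0.6017 -0.2003  0.0563] 11.7 [-1.01120981  0.49411174  3.09160346] [0.30860926 0.08591004 0.07328431] 0.051156519153502895
```

step_arm(plan=[[0,0,0.003,0,0,0],[0,0,0.003,0,0,0],[0,0,0.003,0,0,0]])

```text
clock: 12.0
tool_pos: [0.602, -0.2004, 0.0562]
ee_rot: [[-0.026, 1.0, 0.002], [1.0, 0.026, -0.001], [-0.001, 0.002, -1.0]]
ft_force: [-0.9, 1.0, 2.9]
gripper_width: 0.0509
```

```bash
python3 - <<'E'
from plan import *
from ov import overlay
C,s=cur()
print(C.round(4),s['clock'],s['ft_force'],s['moment'],s['gripper_width'])
WTc=C@np.linalg.inv(grasp(T(np.eye(3),[0,0,0]),.008,-.034))
c=cam('side'); u=proj(c,WTc[:3,3])[0].astype(int)
b=(u[0]-45,u[1]-15,u[0]+25,u[1]+65)
cv2.imwrite('pics/h4.png',np.hstack([overlay(c,[],b,6,None),overlay(c,[(W,WTf),(foot(),base('footing'))],b,6,None)])[:590,:])
E
```

```text
[[-0.0255  0.9997  0.0016  0.602 ]
 [ 0.9997  0.0256 -0.0012 -0.2004]
 [-0.0013  0.0015 -1.      0.0562]
 [ 0.      0.      0.      1.    ]] 12.0 [-0.94128629  1.03323144  2.91055583] [0.24270599 0.11016963 0.00937465] 0.05094051448250844
```

View pics/h4.png

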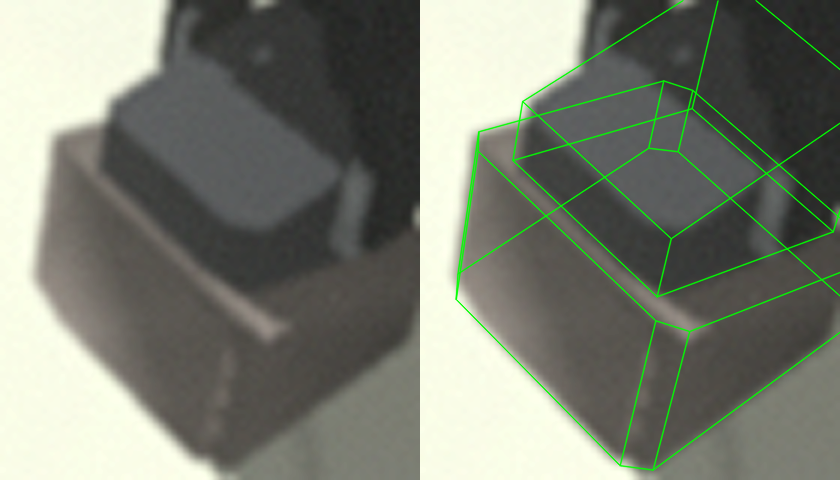

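step_arm(plan=[[0,0,0.004,0,0,0],[0,0,0.008,0,0,0],[0,0,0.008,0,0,0],[0,0,0.008,0,0,0]])

```text
clock: 12.45
tool_pos: [0.6027, -0.2005, 0.0559]
ee_rot: [[-0.025, 1.0, 0.003], [1.0, 0.025, -0.002], [-0.002, 0.003, -1.0]]
ft_force: [-1.3, 1.2, 7.2]
gripper_width: 0.0509
```

```bash
python3 - <<'E'
from plan import *
C,s=cur()
print(C.round(4),s['clock'],s['ft_force'],s['moment'],s['gripper_width'])
E
```

```text
[[-0.0254  0.9997  0.0029  0.6027]
 [ 0.9997  0.0254 -0.0015 -0.2005]
 [-0.0016  0.0028 -1.      0.0559]
 [ 0.      0.      0.      1.    ]] 12.45 [-1.31686781  1.22228056  7.2172391 ] [0.45910683 0.38397133 0.03203121] 0.050901991370738676
```

step_arm(plan=[[0,-0.003,0,0.002,0.002,0],[0,-0.003,0.002,0.005,0.004,0],[0,-0.003,0.004,0.005,0.004,0],[0,-0.003,0.006,0.005,0.004,0],[0,-0.003,0.006,0.005,0.004,0]])

```text
clock: 12.95
tool_pos: [0.603, -0.2008, 0.0561]
ee_rot: [[-0.026, 1.0, -0.012], [1.0, 0.026, 0.01], [0.011, -0.012, -1.0]]
ft_force: [-1.8, 2.0, 8.5]
gripper_width: 0.0508
```

```bash
python3 - <<'E'
from plan import *
C,s=cur()
print(C.round(4),s['clock'],s['ft_force'],s['moment'],s['gripper_width'])
E
```

```text
[[-0.0255  0.9996 -0.0119  0.603 ]
 [ 0.9996  0.0256  0.0102 -0.2008]
 [ 0.0105 -0.0117 -0.9999  0.0561]
 [ 0.      0.      0.      1.    ]] 12.95 [-1.81959583  1.97481308  8.48036461] [0.15069395 0.12499062 0.0138543 ] 0.050772236885217134
```

step_arm(plan=[[0,-0.002,0,0.002,0.002,0],[0,-0.002,0.002,0.002,0.002,0],[0,-0.002,0.002,0.002,0.002,0],[0,-0.002,0.002,0.002,0.002,0]], force=20)

```text
clock: 13.35
tool_pos: [0.6031, -0.201, 0.0562]
ee_rot: [[-0.025, 1.0, -0.018], [1.0, 0.026, 0.016], [0.017, -0.017, -1.0]]
ft_force: [-0.9, 1.2, 5.7]
gripper_width: 0.0515
```

```bash
python3 - <<'E'
from plan import *
from ov import overlay
C,s=cur()
print(C.round(4),s['clock'],s['ft_force'],s['moment'],s['gripper_width'])
c=cam('side'); b=(325,240,395,320)
cv2.imwrite('pics/h5.png',np.hstack([overlay(c,[],b,6,None),overlay(c,[(W,WTf),(foot(),base('footing'))],b,6,None)]))
E
```

```text
[[-0.0254  0.9995 -0.0177  0.6031]
 [ 0.9995  0.0257  0.0162 -0.201 ]
 [ 0.0166 -0.0173 -0.9997  0.0562]
 [ 0.      0.      0.      1.    ]] 13.35 [-0.92469976  1.16791809  5.66623546] [ 0.04450429 -0.12151556 -0.03252141] 0.051476781146997684
```

View pics/h5.png

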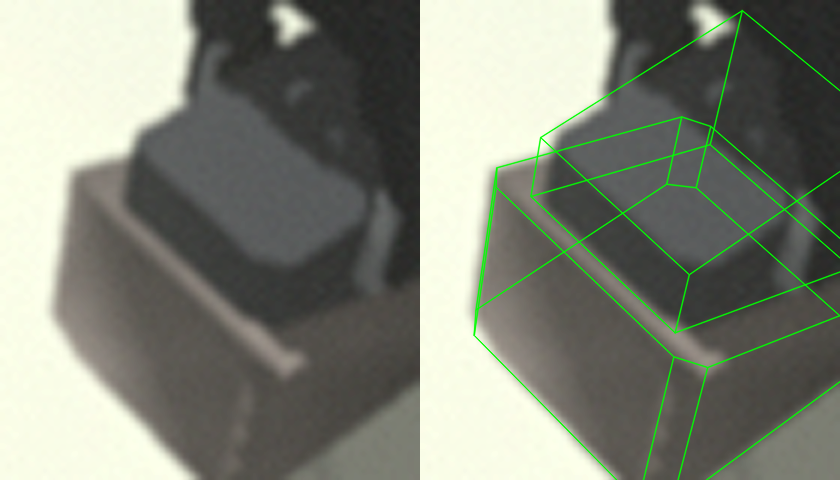

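step_arm(plan=[[0,0,0,0,0,0],[0,0,0,0,0,0],[0,0,0,0,0,0],[0,0,0,0,0,0],[0,0,0,0,0,0],[0,0,0,0,0,0]], gripper=0.1)

```text
clock: 14.0
tool_pos: [0.603, -0.201, 0.0561]
ee_rot: [[-0.025, 1.0, -0.018], [1.0, 0.026, 0.016], [0.017, -0.017, -1.0]]
ft_force: [0.8, 0.3, 0.1]
gripper_width: 0.0768
```

```bash
python3 - <<'E'
from plan import *
from ov import overlay
C,s=cur()
print(C.round(4),s['clock'],s['ft_force'],s['moment'],s['gripper_width'])
c=cam('side'); b=(325,240,395,320)
cv2.imwrite('pics/h6.png',np.hstack([overlay(c,[],b,6,None),overlay(c,[(W,WTf),(foot(),base('footing'))],b,6,None)]))
print((C[:3,:3].T@[0,0,1]).round(3))
E
```

```text
[[-0.0253  0.9995 -0.0179  0.603 ]
 [ 0.9995  0.0256  0.0162 -0.201 ]
 [ 0.0167 -0.0175 -0.9997  0.0561]
 [ 0.      0.      0.      1.    ]] 14.0 [0.75482663 0.27406816 0.05567416] [-0.00498327  0.01459817  0.00084256] 0.07678277969218693
[ 0.017 -0.017 -1.   ]
```

View pics/h6.png

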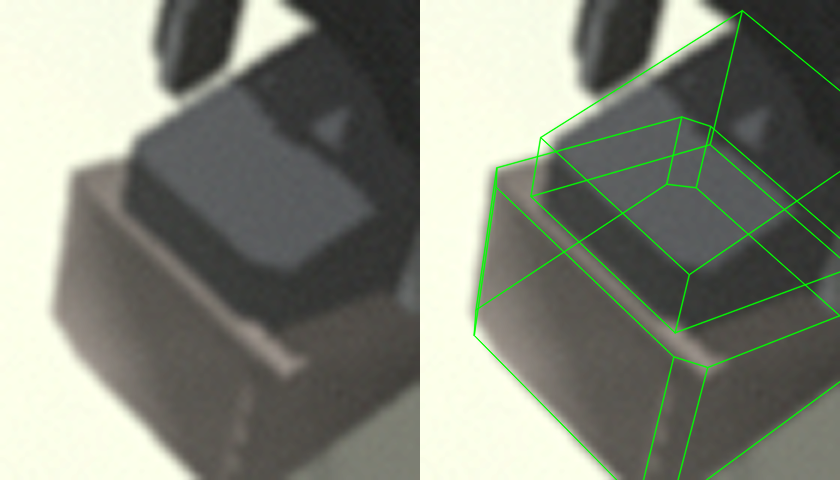

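step_arm(plan=[[0,0,-0.03,0,0,0],[0,0,-0.1,0,0,0],[0,0,-0.2,0,0,0],[0,0,-0.35,0,0,0],[0,0,-0.5,0,0,0],[0,0,-0.65,0,0,0],[0,0,-0.7,0,0,0],[0,0,-0.7,0,0,0]], gripper=0)

```text
clock: 14.85
tool_pos: [0.6072, -0.2039, 0.1995]
ee_rot: [[-0.025, 1.0, -0.012], [1.0, 0.026, 0.014], [0.014, -0.012, -1.0]]
ft_force: [0.2, -0.1, -0.7]
gripper_width: 0.0855
```

```bash
python3 - <<'E'
from plan import *
C,s=cur()
print(C.round(4),s['clock'],s['ft_force'])
G=grasp(ST,.007,-.027);P=grasp(ST,.007,.06)
print(G.round(4),row(C,P).round(4),row(C,G).round(4))
E
```

```text
[[-0.0254  0.9996 -0.0124  0.6072]
 [ 0.9996  0.0256  0.0141 -0.2039]
 [ 0.0144 -0.012  -0.9998  0.1995]
 [ 0.      0.      0.      1.    ]] 14.85 [ 0.19579471 -0.05298947 -0.70075691]
[[ 0.2284  0.8949  0.3835  0.5403]
 [ 0.9736 -0.2099 -0.09    0.0096]
 [ 0.      0.3939 -0.9191  0.0082]
 [ 0.      0.      0.      1.    ]] [ 1.1111 -0.466   0.578  -0.1326 -0.0205  0.0795] [ 1.062  -0.2955  0.9751 -0.1326 -0.0205  0.0795]
```

step_arm(plan=[[0.1,-0.04,0,-0.01,0,0.005],[0.25,-0.1,0.02,-0.03,-0.005,0.02],[0.42,-0.19,0.06,-0.06,-0.01,0.035],[0.6,-0.28,0.12,-0.09,-0.015,0.055],[0.78,-0.36,0.2,-0.12,-0.02,0.07],[0.92,-0.43,0.28,-0.1326,-0.0205,0.0795],[1,-0.466,0.35,-0.1326,-0.0205,0.0795],[1,-0.466,0.4,-0.1326,-0.0205,0.0795],[1,-0.466,0.4,-0.1326,-0.0205,0.0795],[1,-0.466,0.4,-0.1326,-0.0205,0.0795]])

```text
clock: 15.85
tool_pos: [0.5084, -0.0059, 0.1232]
ee_rot: [[0.229, 0.895, 0.383], [0.974, -0.21, -0.09], [-0.0, 0.393, -0.919]]
ft_force: [0.3, 0.4, -0.1]
gripper_width: 0.0851
```

```bash
python3 - <<'E'
from plan import *
from ov import overlay
C,s=cur()
print(C.round(4),s['clock'],s['ft_force'],s['q'])
G=grasp(ST,.007,-.027);P=grasp(ST,.007,.06)
print(row(C,P).round(4),row(C,G).round(4))
c=cam('side');d=cam('top')
cv2.imwrite('pics/s2.png',np.hstack([overlay(c,[(W,WTf),(foot(),base('footing'))],(320,210,420,330),4,None),overlay(d,[(W,WTf),(foot(),base('footing'))],(310,160,410,280),4,None)]))
cv2.imwrite('pics/s2b.png',c['color'])
E
```

```text
[[ 2.286e-01  8.950e-01  3.830e-01  5.084e-01]
 [ 9.735e-01 -2.100e-01 -9.020e-02 -5.900e-03]
 [-3.000e-04  3.935e-01 -9.193e-01  1.232e-01]
 [ 0.000e+00  0.000e+00  0.000e+00  1.000e+00]] 15.85 [ 0.31228046  0.44852873 -0.12084411] [ 9.26427152e-02 -1.09787445e+01  1.34219262e+02 -9.22547662e+00
  3.44984080e+01 -7.01161414e+01]
[ 1.117e-01 -9.990e-02  1.478e-01 -2.000e-04  1.000e-04 -0.000e+00] [ 1.118e-01 -9.960e-02  5.828e-01 -2.000e-04  1.000e-04 -0.000e+00]
```

View pics/s2.png

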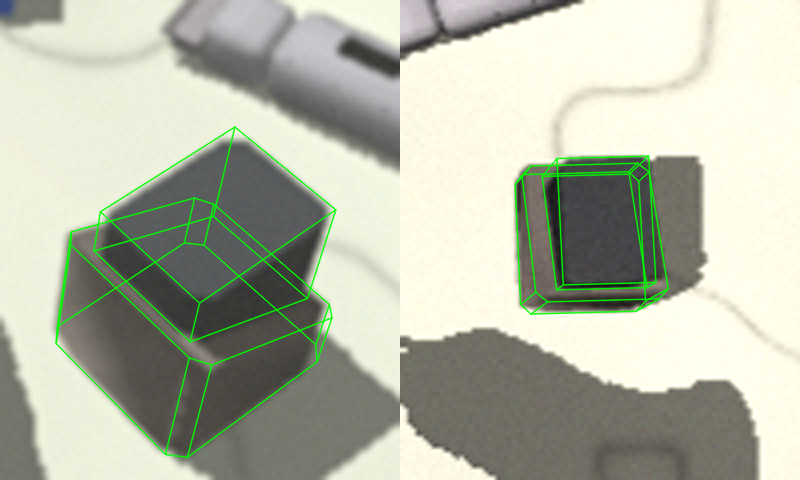

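View pics/s2b.png

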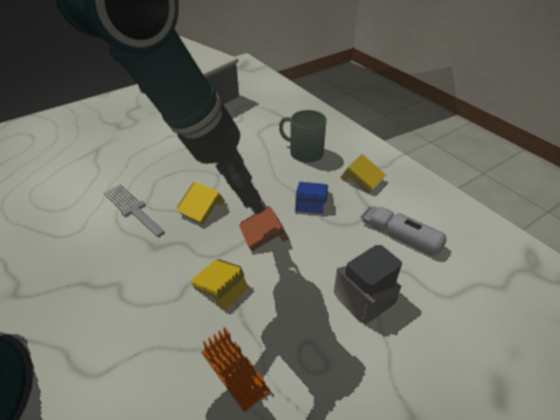

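```bash
cat > fitw.py <<'E'
from plan import *
from scipy.optimize import minimize
def maskdat(t,seed,cs):
    dat=[]
    for n,c in cs.items():
        rs=spotter.outline_of(t,n)
        r=min(rs,key=lambda r:np.hypot(*(np.array(r['point'])-seed[n])))
        reg=r['region']; ys,xs=np.nonzero(reg); print(n,round(r['score'],2),r['point'],reg.sum())
        x0,y0=xs.min()-20,ys.min()-20; w,h=np.ptp(xs)+41,np.ptp(ys)+41
        dat.append((c,(x0,y0,w,h),reg[y0:y0+h,x0:x0+w].astype(np.float32)))
    return dat
S=8
def render(c,hs,M,box):
    x0,y0,w,h=box; m=np.zeros((h*S,w*S),np.uint8)
    for P in hs:
        uv=(proj(c,ap(M,P))-[x0-.5,y0-.5])*S-.5
        cv2.fillConvexPoly(m,cv2.convexHull((uv*16).round().astype(np.int32)),1,shift=4)
    return cv2.resize(m.astype(np.float32),(w,h),interpolation=cv2.INTER_AREA)
def fit(hs,M0,dat,free):
    # free: list of dof idx among dx,dy,dz(m),rx,ry,rz(deg) about world axes at M0 origin
    def M(v):
        d=np.zeros(6);d[free]=v; Q=M0.copy(); Q[:3,:3]=Ro.from_rotvec(np.radians(d[3:])).as_matrix()@Q[:3,:3]; Q[:3,3]+=d[:3];return Q
    def cost(v):
        e=0
        for c,b,m in dat:
            r=render(c,hs,M(v),b); e+=1-np.minimum(r,m).sum()/np.maximum(r,m).sum()
        return e
    s0=np.zeros((len(free)+1,len(free)))
    for i,k in enumerate(free): s0[i+1,i]=.004 if k<3 else 4
    o=minimize(cost,s0[0],method='Nelder-Mead',options=dict(initial_simplex=s0,xatol=1e-4,fatol=1e-4,maxfev=900))
    return o.x,o.fun,M(o.x)
E
python3 - <<'E'
from fitw import *
cs={n:cam(n) for n in('side','top')}
dat=maskdat('wedge',{n:proj(c,WTf[:3,3])[0] for n,c in cs.items()},cs)
for free in([0,1,5],[0,1,2,5],[0,1,2,3,4,5]):
    x,f,M=fit([W],WTf,dat,free); print(np.round(x,4),round(f,3),M[:3,3].round(4))
E
```

```text
side 0.56 [374.2, 273.1] 1909
top 0.83 [358.1, 218.5] 787
[-5.0000e-04 -1.1000e-03  1.2937e+00] 0.153 [ 0.5951 -0.2022  0.087 ]
[ 5.000e-04 -8.000e-04 -1.900e-03  1.012e+00] 0.145 [ 0.5961 -0.2019  0.0851]
[ 1.0000e-03 -2.0000e-04 -2.2000e-03 -2.3597e+00  1.2885e+00  6.8400e-01] 0.139 [ 0.5966 -0.2013  0.0848]
```

step_arm(plan=[[0.06,-0.05,0.06,0,0,0],[0.112,-0.1,0.14,0,0,0],[0.112,-0.1,0.22,0,0,0],[0.112,-0.1,0.31,0,0,0],[0.112,-0.1,0.4,0,0,0],[0.112,-0.1,0.48,0,0,0],[0.112,-0.1,0.53,0,0,0],[0.112,-0.1,0.56,0,0,0],[0.112,-0.1,0.58,0,0,0],[0.112,-0.1,0.583,0,0,0],[0.112,-0.1,0.583,0,0,0]])

```text
clock: 17.25
tool_pos: [0.5411, 0.0096, 0.0096]
ee_rot: [[0.229, 0.894, 0.385], [0.973, -0.211, -0.09], [0.0, 0.396, -0.918]]
ft_force: [-0.8, -0.2, -0.1]
gripper_width: 0.0854
```

```bash
python3 - <<'E'
from plan import *
C,s=cur()
print(C[:3,3].round(4),s['clock'],s['ft_force'])
print(row(C,grasp(ST,.007,-.027)).round(4))
a=cam('side')['color'][150:300,180:340];b=cam('top')['color'][170:320,190:350]
cv2.imwrite('pics/g2.png',cv2.resize(np.hstack([a,b]),None,fx=2.5,fy=2.5,interpolation=cv2.INTER_CUBIC))
E
```

```text
[0.5411 0.0096 0.0096] 17.25 [-0.83239286 -0.21908712 -0.09469085]
[-0.0009 -0.0064  0.0047  0.0006 -0.     -0.0003]
```

View pics/g2.png

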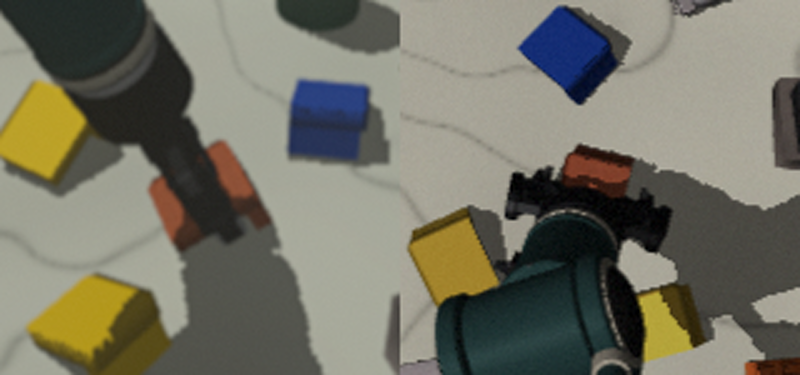

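step_arm(plan=[[0,-0.006,0.004,0,0,0],[0,-0.006,0.004,0,0,0],[0,-0.006,0.004,0,0,0],[0,-0.006,0.004,0,0,0],[0,-0.006,0.004,0,0,0],[0,-0.006,0.004,0,0,0],[0,-0.006,0.004,0,0,0],[0,-0.006,0.004,0,0,0],[0,-0.006,0.004,0,0,0]], gripper=1, force=50)

```text
clock: 18.25
tool_pos: [0.5408, 0.0099, 0.0092]
ee_rot: [[0.229, 0.893, 0.386], [0.973, -0.211, -0.09], [0.001, 0.397, -0.918]]
ft_force: [-3.4, 0.1, 6.1]
gripper_width: 0.0613
```

```bash
python3 - <<'E'
from plan import *
C,s=cur()
print(C.round(4),s['clock'],s['ft_force'],s['gripper_width'])
print(row(C,grasp(ST,.007,-.027)).round(4))
E
```

```text
[[ 2.292e-01  8.935e-01  3.863e-01  5.408e-01]
 [ 9.734e-01 -2.106e-01 -9.030e-02  9.900e-03]
 [ 7.000e-04  3.967e-01 -9.180e-01  9.200e-03]
 [ 0.000e+00  0.000e+00  0.000e+00  1.000e+00]] 18.25 [-3.40136872  0.1058471   6.13635905] 0.061256090606359864
[-0.0018 -0.0038  0.0038  0.001  -0.0001 -0.0003]
```

Held at 61 mm (≈62 wide). Lift straight up.

step_arm(plan=[[0,0.01,-0.023,0,0,0],[0,0.03,-0.07,0,0,0],[0,0.07,-0.16,0,0,0],[0,0.12,-0.27,0,0,0],[0,0.18,-0.41,0,0,0],[0,0.24,-0.55,0,0,0],[0,0.3,-0.69,0,0,0],[0,0.35,-0.8,0,0,0],[0,0.38,-0.88,0,0,0],[0,0.38,-0.88,0,0,0],[0,0.38,-0.88,0,0,0]])

```text
clock: 19.35
tool_pos: [0.5402, 0.0098, 0.2008]
ee_rot: [[0.229, 0.894, 0.386], [0.973, -0.211, -0.09], [0.001, 0.396, -0.918]]
ft_force: [-0.8, -0.3, -2.5]
gripper_width: 0.0611
```

```bash
cat >> plan.py <<'E'
STf=T(Rz(2.2),[.596,-.2015,.105])@T(np.eye(3),[.0195,0,0])
E
python3 - <<'E'
from plan import *
C,s=cur()
print(C.round(4),s['clock'],s['ft_force'],s['gripper_width'])
G=grasp(STf,.007,-.027); H=G.copy(); H[2,3]+=.10
print(G[:3,3],row(C,H).round(4))
E
```

```text
[[ 2.291e-01  8.936e-01  3.860e-01  5.402e-01]
 [ 9.734e-01 -2.107e-01 -9.000e-02  9.800e-03]
 [ 9.000e-04  3.964e-01 -9.181e-01  2.008e-01]
 [ 0.000e+00  0.000e+00  0.000e+00  1.000e+00]] 19.35 [-0.78735334 -0.30375397 -2.53554429] 0.0611333624562057
[ 0.62248047 -0.20048272  0.078     ] [-0.9295  0.5439  0.358   0.129   0.0172 -0.0847]
```

step_arm(plan=[[-0.06,0.03,0.02,0.01,0.001,-0.006],[-0.17,0.1,0.06,0.03,0.004,-0.02],[-0.32,0.18,0.12,0.055,0.007,-0.035],[-0.48,0.28,0.18,0.08,0.01,-0.052],[-0.64,0.37,0.25,0.105,0.014,-0.069],[-0.78,0.46,0.3,0.125,0.017,-0.082],[-0.88,0.52,0.34,0.129,0.0172,-0.0847],[-0.93,0.544,0.358,0.129,0.0172,-0.0847],[-0.93,0.544,0.358,0.129,0.0172,-0.0847],[-0.93,0.544,0.358,0.129,0.0172,-0.0847],[-0.93,0.544,0.358,0.129,0.0172,-0.0847]])

```text
clock: 20.45
tool_pos: [0.6216, -0.199, 0.1778]
ee_rot: [[-0.039, 0.999, -0.001], [0.999, 0.039, 0.001], [0.001, -0.001, -1.0]]
ft_force: [-0.2, 0.2, -2.0]
gripper_width: 0.0608
```

```bash
cat > chk.py <<'E'
from plan import *
from ov import overlay
import sys
C,s=cur()
print(C.round(4),s['clock'],s['ft_force'].round(2),np.round(s['moment'],3),s['gripper_width'])
STc=C@np.linalg.inv(grasp(T(np.eye(3),[0,0,0]),.007,-.027))
print('sill', STc[:3,3].round(4)); print(row(C,grasp(STf,.007,-.027)).round(4))
ims=[]
for n in('side','top'):
    c=cam(n); u=proj(c,STc[:3,3])[0].astype(int); b=(u[0]-50,u[1]-50,u[0]+50,u[1]+70)
    ims.append(overlay(c,[(S1,STc),(S2,STc)],b,4,None))
    if n=='side': ims.insert(0,overlay(c,[],b,4,None)) if len(sys.argv)>2 else 0
cv2.imwrite('pics/'+sys.argv[1],np.hstack(ims[:2]))
E
python3 chk.py k1.png
```

```text
[[-3.940e-02  9.992e-01 -7.000e-04  6.216e-01]
 [ 9.992e-01  3.940e-02  7.000e-04 -1.990e-01]
 [ 8.000e-04 -7.000e-04 -1.000e+00  1.778e-01]
 [ 0.000e+00  0.000e+00  0.000e+00  1.000e+00]] 20.45 [-0.22  0.23 -1.97] [-0.006  0.019 -0.018] 0.060785665416118184
sill [ 0.6146 -0.1993  0.2048]
[-7.70e-03  4.70e-03  4.99e-01 -2.00e-04 -2.00e-04  3.00e-04]
```

View pics/k1.png

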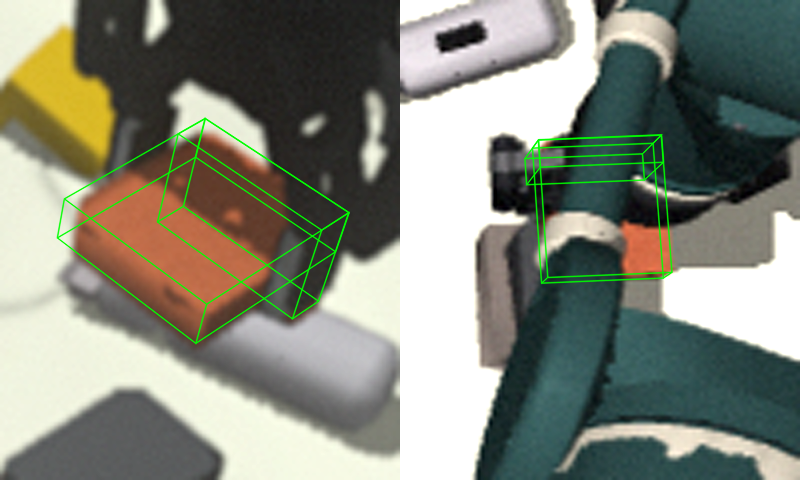

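```bash
python3 - <<'E'
from plan import *
from ov import overlay
C,s=cur()
STc=C@np.linalg.inv(grasp(T(np.eye(3),[0,0,0]),.007,-.027))
c=cam('side'); d=cam('top')
u=proj(c,STc[:3,3])[0].astype(int); print(u)
b=(u[0]-40,u[1]-25,u[0]+25,u[1]+40)
im1=overlay(c,[],b,6,None); print('side box',b)
u=proj(d,STc[:3,3])[0].astype(int); b2=(u[0]-35,u[1]-25,u[0]+30,u[1]+40); print('top box',b2)
im2=overlay(d,[],b2,6,None)
cv2.imwrite('pics/k2.png',np.hstack([im1,im2]))
for nm,P in dict(A_top=[-.035,.031,0],A_bot=[-.035,.031,-.018],B_top=[-.035,-.031,0],B_bot=[-.035,-.031,-.018]).items():
    print(nm,((proj(c,ap(STc,np.array([P])))[0]-b[:2]+.5)*6).round(),((proj(d,ap(STc,np.array([P])))[0]-b2[:2]+.5)*6).round())
E
```

```text
[397 198]
side box (np.int64(357), np.int64(173), np.int64(422), np.int64(238))
top box (np.int64(335), np.int64(170), np.int64(400), np.int64(235))
A_top [ 33. 146.] [132. 265.]
A_bot [ 22. 205.] [123. 273.]
B_top [247. 304.] [319. 257.]
B_bot [231. 363.] [306. 265.]
```

View pics/k2.png

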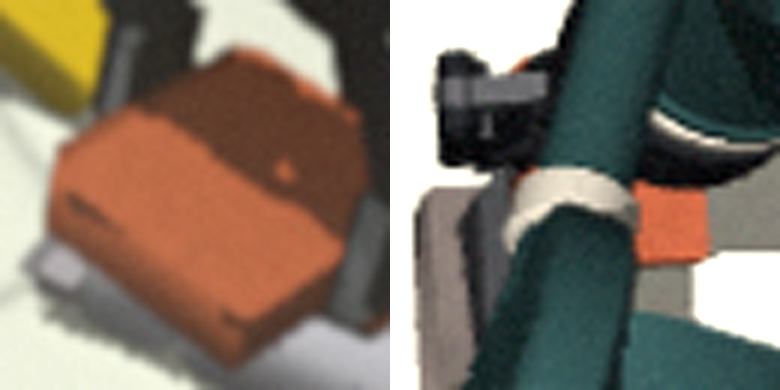

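```bash
python3 - <<'E'
from plan import *
from ov import overlay
c=cam('side'); d=cam('top')
c['color']=cv2.imread('pics/side0.png'); d['color']=cv2.imread('pics/top0.png')
b=(232,198,297,258); b2=(244,220,289,270)
x=np.hstack([overlay(c,[],b,6,None),overlay(c,[(S1,ST),(S2,ST)],b,6,None)])
y=np.hstack([overlay(d,[],b2,6,None),overlay(d,[(S1,ST),(S2,ST)],b2,6,None)])
w=max(x.shape[1],y.shape[1]); f=lambda a:np.pad(a,((0,0),(0,w-a.shape[1]),(0,0)))
im=np.vstack([f(x),f(y)]);print(im.shape)
cv2.imwrite('pics/k3.png',cv2.resize(im,None,fx=.9,fy=.9,interpolation=cv2.INTER_AREA) if im.shape[0]>600 else im)
E
```

```text
(660, 780, 3)
```

View pics/k3.png

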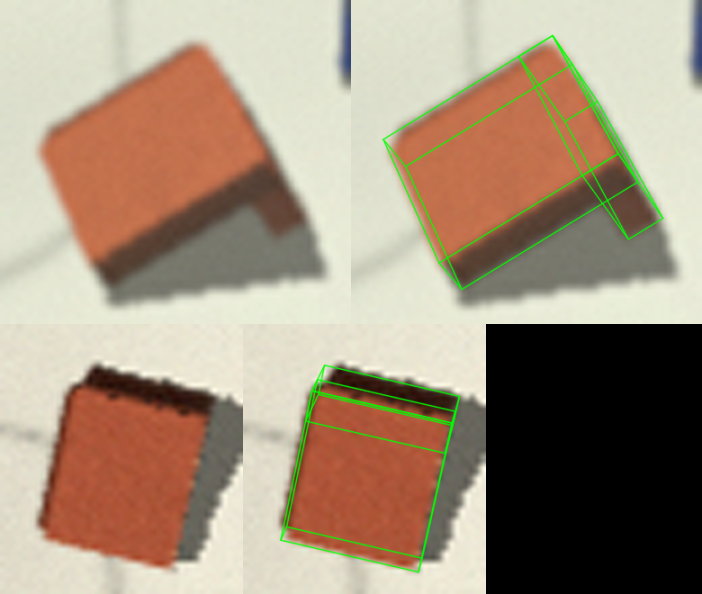

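step_arm(plan=[[-0.004,0.002,0.02,0,0,0],[-0.008,0.005,0.07,0,0,0],[-0.008,0.005,0.14,0,0,0],[-0.008,0.005,0.21,0,0,0],[-0.008,0.005,0.28,0,0,0],[-0.008,0.005,0.34,0,0,0],[-0.008,0.005,0.38,0,0,0],[-0.008,0.005,0.41,0,0,0],[-0.008,0.005,0.42,0,0,0],[-0.008,0.005,0.42,0,0,0],[-0.008,0.005,0.42,0,0,0]])

```text
clock: 21.85
tool_pos: [0.6242, -0.2018, 0.0953]
ee_rot: [[-0.039, 0.999, 0.002], [0.999, 0.039, -0.001], [-0.001, 0.002, -1.0]]
ft_force: [0.3, 0.3, -1.9]
gripper_width: 0.0613
```

```bash
sed -i 's/sys.argv\[1\]/sys.argv[1]/' chk.py; sed -i 's/if len(sys.argv)>2 else 0/if len(sys.argv)>2 else None/' chk.py; python3 chk.py k4.png x
```

```text
[[-3.920e-02  9.992e-01  2.000e-03  6.242e-01]
 [ 9.992e-01  3.920e-02 -7.000e-04 -2.018e-01]
 [-8.000e-04  1.900e-03 -1.000e+00  9.530e-02]
 [ 0.000e+00  0.000e+00  0.000e+00  1.000e+00]] 21.85 [ 0.28  0.29 -1.93] [ 0.048 -0.008  0.044] 0.06130961815873005
sill [ 0.6171 -0.202   0.1223]
[ 0.0069 -0.0083  0.0865  0.0006  0.0002  0.0003]
```

View pics/k4.png

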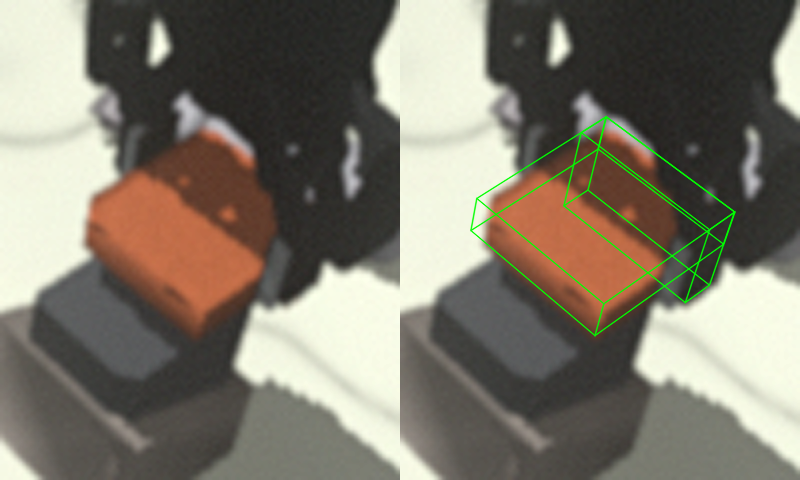

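step_arm(plan=[[0.004,-0.004,0.015,0,0,0],[0.006,-0.008,0.03,0,0,0],[0.006,-0.008,0.045,0,0,0],[0.006,-0.008,0.055,0,0,0],[0.006,-0.008,0.062,0,0,0],[0.006,-0.008,0.062,0,0,0],[0.006,-0.008,0.062,0,0,0]])

```text
clock: 22.65
tool_pos: [0.6226, -0.2007, 0.083]
ee_rot: [[-0.039, 0.999, 0.002], [0.999, 0.039, -0.001], [-0.001, 0.002, -1.0]]
ft_force: [0.0, 0.2, -2.1]
gripper_width: 0.0606
```

```bash
python3 chk.py k5.png x
```

```text
[[-3.920e-02  9.992e-01  2.100e-03  6.226e-01]
 [ 9.992e-01  3.920e-02 -8.000e-04 -2.007e-01]
 [-9.000e-04  2.100e-03 -1.000e+00  8.300e-02]
 [ 0.000e+00  0.000e+00  0.000e+00  1.000e+00]] 22.65 [ 0.03  0.17 -2.09] [ 0.    -0.014  0.002] 0.06057427702731028
sill [ 0.6155 -0.2009  0.11  ]
[ 0.0011 -0.0005  0.025   0.0007  0.0003  0.0003]
```

View pics/k5.png

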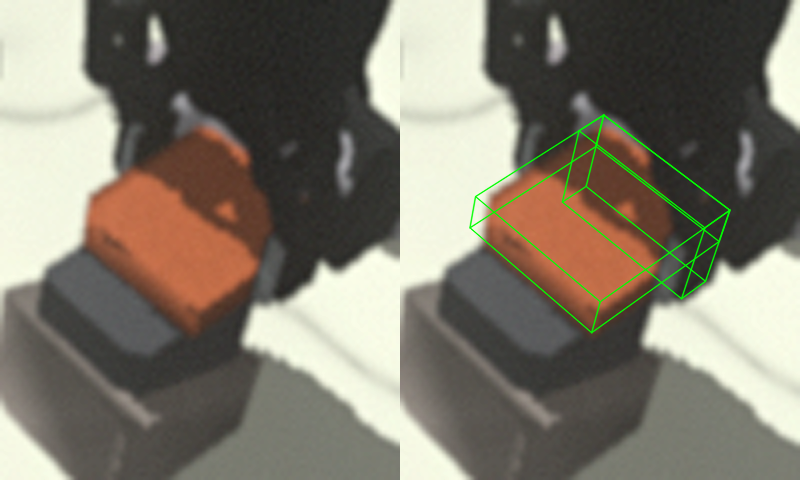

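step_arm(plan=[[0,0,0.004,0,0,0],[0,0,0.008,0,0,0],[0,0,0.011,0,0,0],[0,0,0.014,0,0,0],[0,0,0.014,0,0,0]])

```text
clock: 23.25
tool_pos: [0.6226, -0.2007, 0.0803]
ee_rot: [[-0.039, 0.999, 0.002], [0.999, 0.039, -0.001], [-0.001, 0.002, -1.0]]
ft_force: [-0.5, 0.6, -3.7]
gripper_width: 0.0608
```

```bash
python3 chk.py k6.png x
```

```text
[[-3.920e-02  9.992e-01  2.300e-03  6.226e-01]
 [ 9.992e-01  3.920e-02 -8.000e-04 -2.007e-01]
 [-9.000e-04  2.200e-03 -1.000e+00  8.030e-02]
 [ 0.000e+00  0.000e+00  0.000e+00  1.000e+00]] 23.25 [-0.47  0.62 -3.67] [-0.009 -0.006  0.016] 0.06081027320720412
sill [ 0.6156 -0.201   0.1073]
[ 0.0012 -0.0007  0.0113  0.0007  0.0003  0.0003]
```

step_arm(plan=[[0,0,0.003,0,0,0],[0,0,0.006,0,0,0],[0,0,0.008,0,0,0],[0,0,0.008,0,0,0]])

```text
clock: 23.75
tool_pos: [0.6232, -0.2008, 0.08]
ee_rot: [[-0.039, 0.999, 0.004], [0.999, 0.039, -0.001], [-0.001, 0.003, -1.0]]
ft_force: [-1.7, 1.8, 3.9]
gripper_width: 0.0611
```

```bash
python3 chk.py k7.png x
```

```text
[[-0.0391  0.9992  0.0035  0.6232]
 [ 0.9992  0.0391 -0.001  -0.2008]
 [-0.0012  0.0035 -1.      0.08  ]
 [ 0.      0.      0.      1.    ]] 23.75 [-1.72  1.84  3.89] [ 0.394  0.377 -0.005] 0.06112901544257772
sill [ 0.6161 -0.201   0.1069]
[ 0.0017 -0.0036  0.0098  0.0011  0.0004  0.0002]
```

View pics/k7.png

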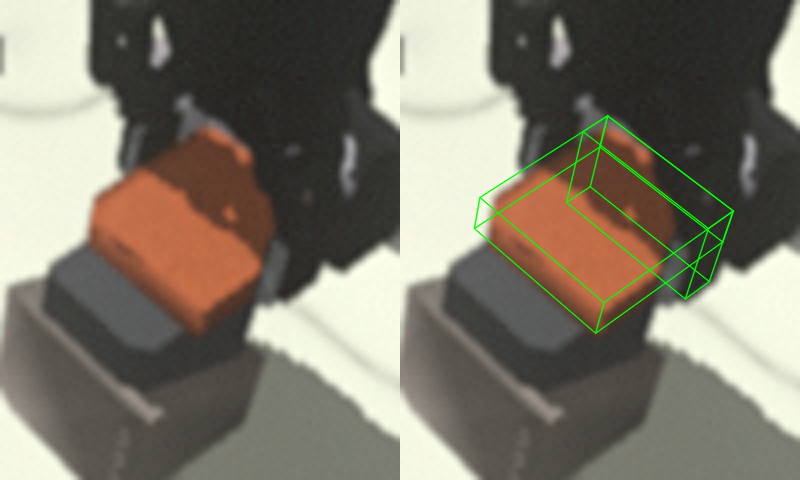

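step_arm(plan=[[0,-0.003,0,0.002,0.002,0],[0,-0.003,0.002,0.005,0.004,0],[0,-0.003,0.004,0.005,0.004,0],[0,-0.003,0.004,0.005,0.004,0]])

```text
clock: 24.25
tool_pos: [0.6233, -0.201, 0.0799]
ee_rot: [[-0.039, 0.999, -0.012], [0.999, 0.039, 0.011], [0.011, -0.011, -1.0]]
ft_force: [-1.9, 1.0, 5.0]
gripper_width: 0.0611
```

```bash
python3 chk.py k8.png x
```

```text
[[-0.0389  0.9992 -0.0118  0.6233]
 [ 0.9992  0.039   0.0107 -0.201 ]
 [ 0.0112 -0.0114 -0.9999  0.0799]
 [ 0.      0.      0.      1.    ]] 24.25 [-1.95  1.02  5.03] [0.155 0.275 0.039] 0.06110769585047294
sill [ 0.6166 -0.2016  0.107 ]
[ 0.0026 -0.0038  0.0095 -0.0036 -0.0036  0.0002]
```

step_arm(plan=[[0,-0.002,0,0.002,0.001,0],[0,-0.002,0.002,0.004,0.0025,0],[0,-0.002,0.003,0.004,0.0025,0],[0,-0.002,0.003,0.004,0.0025,0]])

```text
clock: 24.75
tool_pos: [0.6236, -0.2012, 0.08]
ee_rot: [[-0.039, 0.999, -0.024], [0.999, 0.039, 0.018], [0.019, -0.023, -1.0]]
ft_force: [-2.6, 2.4, 6.2]
gripper_width: 0.0612
```

```bash
python3 chk.py k9.png x
```

```text
[[-0.0388  0.999  -0.0236  0.6236]
 [ 0.9991  0.0392  0.0179 -0.2012]
 [ 0.0188 -0.0228 -0.9996  0.08  ]
 [ 0.      0.      0.      1.    ]] 24.75 [-2.55  2.4   6.22] [ 0.092  0.201 -0.025] 0.06120143539768166
sill [ 0.6173 -0.2019  0.1072]
[ 0.0035 -0.0054  0.0104 -0.0073 -0.006   0.0002]
```

View pics/k9.png

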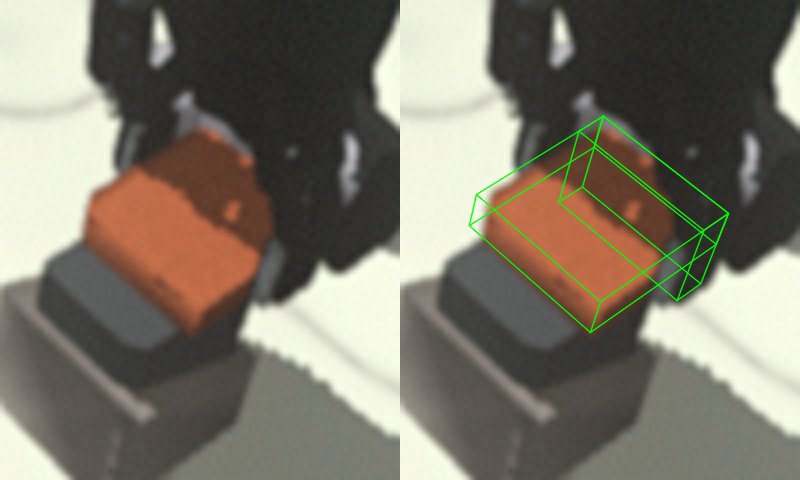

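```bash
cat > gap.py <<'E'
from plan import *
from ov import overlay
import sys
wx,wy,wz=[float(a) for a in sys.argv[2:5]]
c=cam('side'); b=(338,222,398,287); f=9
im=overlay(c,[],b,f,None); base_im=im.copy()
M=T(Rz(2.2),[wx,wy,wz])
def line(P,col):
    uv=((proj(c,ap(M,np.array(P)))-b[:2]+.5)*f-.5); cv2.line(im,*[tuple(int(round(k)) for k in p) for p in uv],col,1,cv2.LINE_AA)
line([[-.036,-.026,0],[-.036,.026,0]],(0,255,255))
for g,col in((2,(255,0,0)),(6,(0,255,0)),(10,(0,0,255))):
    x=.036+g/1000-.021-.035; line([[x,-.031,0],[x,.031,0]],col)
cv2.imwrite('pics/'+sys.argv[1],cv2.resize(np.hstack([base_im[:,:400],im[:,:400]]),None,fx=1,fy=1))
E
python3 gap.py gp1.png .596 -.2019 .0865
```

```text
(no output)
```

View pics/gp1.png

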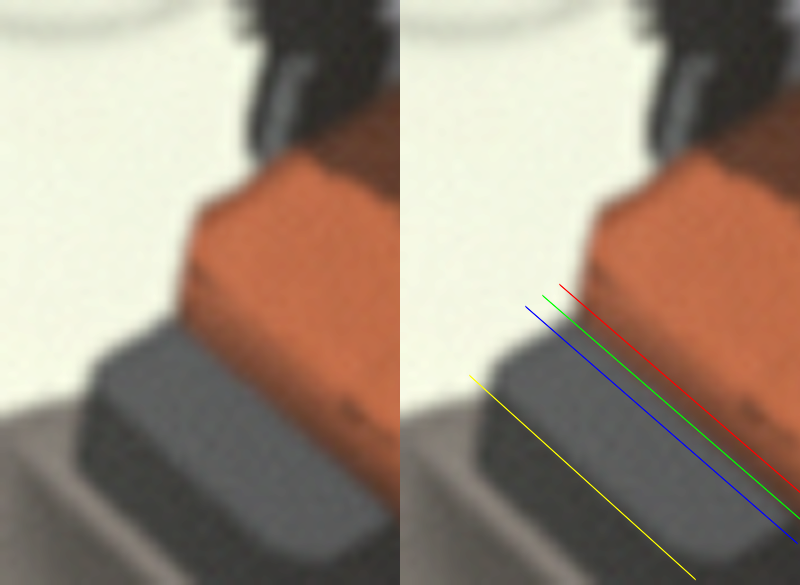

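step_arm(plan=[[0,0,0,0.001,0.001,0],[0,0,0,0.001,0.001,0],[0,0,0,0.001,0.001,0]], force=20)

```text
clock: 25.2
tool_pos: [0.6237, -0.2012, 0.0801]
ee_rot: [[-0.039, 0.999, -0.027], [0.999, 0.039, 0.021], [0.022, -0.026, -0.999]]
ft_force: [-1.3, 1.1, 4.4]
gripper_width: 0.0612
```

step_arm(plan=[[0,0,0,0,0,0],[0,0,0,0,0,0],[0,0,0,0,0,0],[0,0,0,0,0,0],[0,0,0,0,0,0],[0,0,0,0,0,0]], gripper=0.08)

```text
clock: 25.8
tool_pos: [0.6237, -0.2013, 0.08]
ee_rot: [[-0.039, 0.999, -0.027], [0.999, 0.039, 0.021], [0.022, -0.026, -0.999]]
ft_force: [0.2, -0.1, -0.4]
gripper_width: 0.0786
```

```bash
python3 chk.py k10.png x
```

```text
[[-0.0387  0.9989 -0.0269  0.6237]
 [ 0.999   0.0392  0.0209 -0.2013]
 [ 0.022  -0.026  -0.9994  0.08  ]
 [ 0.      0.      0.      1.    ]] 25.8 [ 0.2  -0.12 -0.43] [ 0.025 -0.014  0.06 ] 0.07861526474600247
sill [ 0.6174 -0.2021  0.1072]
[ 0.0039 -0.0057  0.0102 -0.0083 -0.007   0.0002]
```

View pics/k10.png

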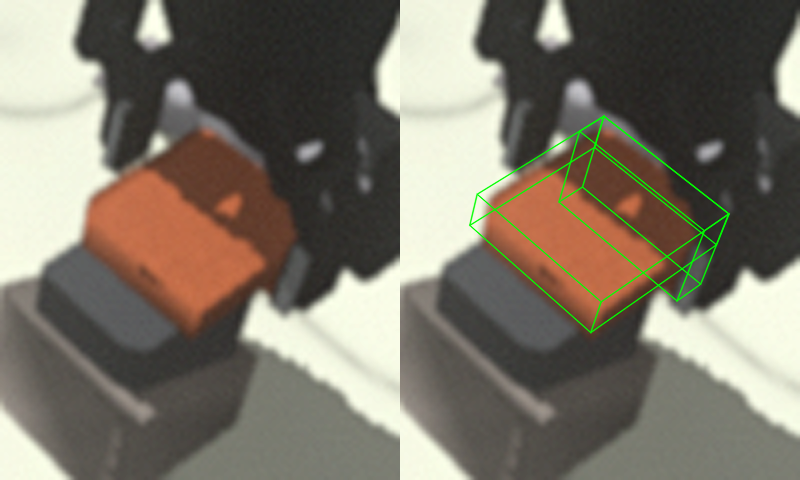

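step_arm(plan=[[0.001,-0.001,-0.03,0,0,0],[0.002,-0.002,-0.08,0,0,0],[0.004,-0.004,-0.16,0,0,0],[0.006,-0.008,-0.28,0,0,0],[0.01,-0.01,-0.45,0,0,0],[0.015,-0.015,-0.6,0,0,0],[0.015,-0.015,-0.7,0,0,0],[0.2,-0.1,-0.75,0,0,0],[0.4,-0.2,-0.75,0,0,0],[0.6,-0.3,-0.75,0,0,0],[0.8,-0.4,-0.75,0,0,0],[1,-0.5,-0.75,0,0,0],[1,-0.5,-0.75,0,0,0],[1,-0.5,-0.75,0,0,0]], gripper=0)

```text
clock: 27.3
tool_pos: [0.5204, -0.0079, 0.2389]
ee_rot: [[-0.041, 0.999, -0.024], [0.999, 0.041, 0.02], [0.021, -0.023, -1.0]]
ft_force: [0.2, -0.5, -0.4]
gripper_width: 0.0851
```

```bash
python3 - <<'E'
from fitw import *
from ov import overlay
C,s=cur(); print(C[:3,3].round(3),s['clock'],s['ft_force'])
cs={n:cam(n) for n in('side','top')}
dat=maskdat('sill',{n:proj(c,STf[:3,3])[0] for n,c in cs.items()},cs)
for free in([0,1,5],[0,1,2,5],[0,1,2,3,4,5]):
    x,f,M=fit([S1,S2],STf,dat,free); print(np.round(x,4),round(f,3),M[:3,3].round(4))
    if len(free)==4: Mb=M
b1=(320,190,420,320);b2=(310,140,410,270)
cv2.imwrite('pics/f1.png',np.hstack([overlay(cs['side'],[],b1,4,None),overlay(cs['top'],[],b2,4,None)]))
it=[(S1,Mb),(S2,Mb),(W,T(Rz(2.2),[.596,-.2019,.0865]))]
cv2.imwrite('pics/f2.png',np.hstack([overlay(cs['side'],it,b1,4,None),overlay(cs['top'],it,b2,4,None)]))
cv2.imwrite('pics/f3.png',cs['side']['color'])
E
```

```text
[ 0.52  -0.008  0.239] 27.3 [ 0.21753642 -0.49492943 -0.40032803]
side 0.63 [386.4, 255.3] 1955
top 0.6 [362.7, 202.5] 925
[ 0.0012 -0.0023 -0.0772] 0.115 [ 0.6167 -0.2031  0.105 ]
[ 0.0019 -0.0021 -0.0018  0.148 ] 0.102 [ 0.6174 -0.2029  0.1032]
[ 0.002  -0.0021 -0.002   0.1806  0.5243  0.2141] 0.102 [ 0.6175 -0.2029  0.103 ]
```

View pics/f1.png

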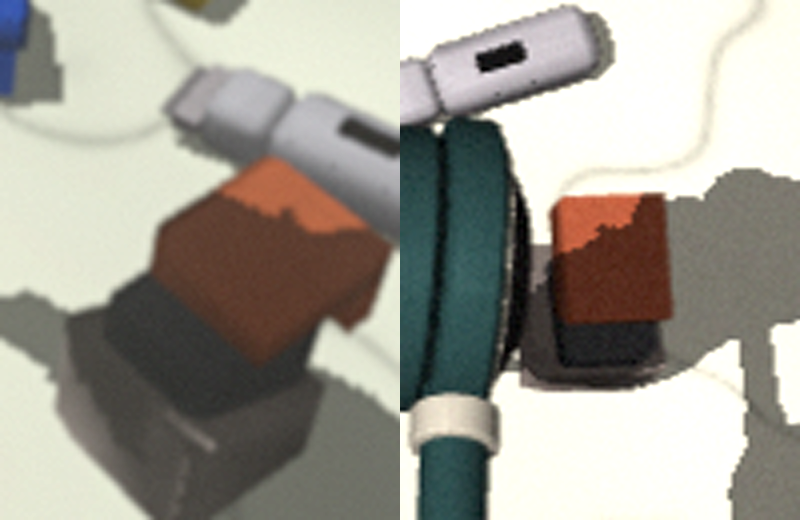

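View pics/f2.png

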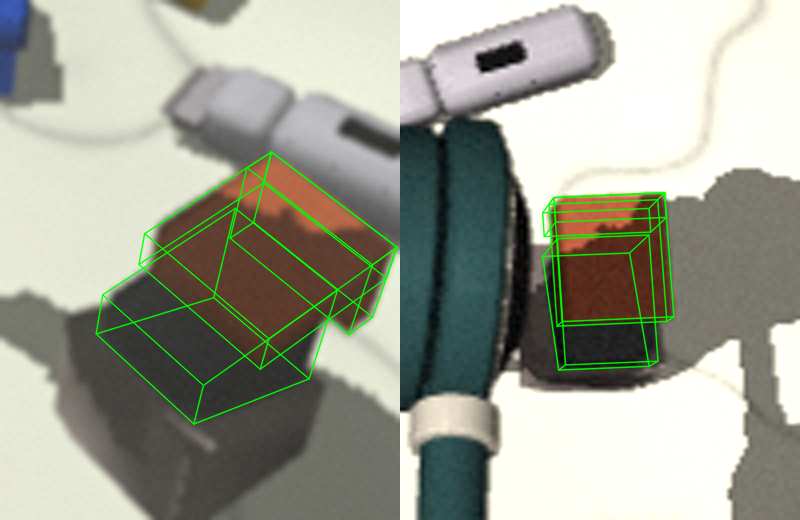

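View pics/f3.png

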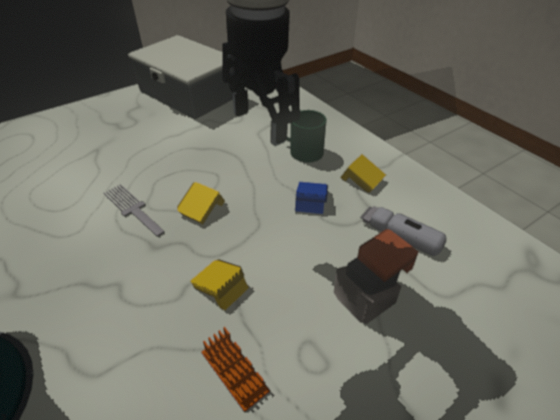

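step_arm(plan=[[0.3,-0.2,-0.1,0,0,0],[0.6,-0.4,-0.2,0,0,0],[0.6,-0.4,-0.2,0,0,0],[0.6,-0.4,-0.2,0,0,0],[0.6,-0.4,-0.2,0,0,0],[0.6,-0.4,-0.2,0,0,0]])

```text
clock: 28.1
tool_pos: [0.4382, 0.1055, 0.2816]
ee_rot: [[-0.036, 0.999, -0.026], [0.999, 0.037, 0.02], [0.021, -0.026, -0.999]]
ft_force: [-0.1, -0.0, 0.2]
gripper_width: 0.0857
```

```bash
python3 - <<'E'
from fitw import *
from ov import overlay
C,s=cur(); print(C[:3,3].round(3),s['clock'],s['ft_force'])
cs={n:cam(n) for n in('side','top')}
dat=maskdat('sill',{n:proj(c,STf[:3,3])[0] for n,c in cs.items()},cs)
x,f,M=fit([S1,S2],STf,dat,[0,1,2,3,4,5]); print(np.round(x,4),round(f,3),M[:3,3].round(4))
b1=(330,205,410,305);b2=(320,160,400,260)
cv2.imwrite('pics/f4.png',np.hstack([overlay(cs['side'],[],b1,5,None),overlay(cs['top'],[],b2,5,None)]))
E
```

```text
[0.438 0.106 0.282] 28.1 [-0.14552359 -0.00440628  0.20792354]
side 0.69 [385.0, 256.8] 1984
top 0.91 [363.7, 204.0] 937
[ 0.002  -0.0027 -0.0015  0.6634  1.1105  0.4863] 0.1 [ 0.6175 -0.2034  0.1035]
```

View pics/f4.png

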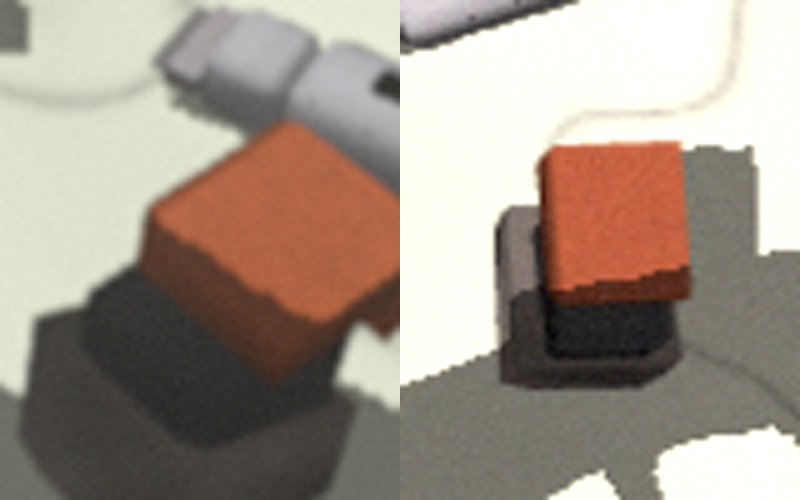

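```bash
python3 - <<'E'
from h import *
print(bot.sign_off()); print(monitor.observe()['clock'])
E
```

```text
the job is handed in; nothing more can be done
None
the job is handed in; nothing more can be done
```

The wedge is bedded on the footing's slope and the sill lies flat on it, lip down outside the thick end. I handed the job in at about 28 s of the 59 s allowed; the hand-in gives no verdict.

**How it went:** I gripped the wedge square to its top and set it thick end downhill. I eased its tilt against the felt contact and then let it go. I laid the terracotta sill on it the same way. Contact forces stayed around 13 N or less while setting down.

**Last checks (camera fits, good to about 1–2 mm):**
- **Wedge:** it is within about 1 mm of the middle of the slope and about 1° off in yaw. I judged its level from the near-zero contact moment, how little it moved on release, and how it looks. The camera fit of its tilt is too coarse to confirm level: it read about 2° and 1°, within its noise.
- **Sill:** its underside is at the wedge-top height, and the tilt fits read 0.2–1.1°. It sits about 2 mm off centre across the wedge, towards the robot's right.
- **Lip gap:** about 6 mm by the fit. Two other picture estimates gave 5 to 7 mm; I could not see the gap directly.
- **Stack and bystanders:** the stack stood by itself in two views taken 0.8 s apart after release, with the gripper well away. The mug, clipper, combs and look-alikes were not touched.

One estimate disagreed: from contact, the wedge top came out about 3 mm higher than the cameras put it. I set the sill down by feel, so this did not affect the result.

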